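Lock the specimen chest: hasp, pin and seal button

ROBOT

A 6-joint arm with a two-finger parallel gripper is mounted at the origin on a cart in front of the work surface, level with it; the furniture and walls round the work are solid. World frame = base frame: x ahead of the robot, y to its left, z up, the work surface at z = 0. Lengths are in mm, angles in rad, forces in N, time in s.
With the tool pointing down it reaches from about 350 to 875 mm from the base axis. Payload 4.2 kg.
Tool frame: the origin (TCP) lies at the very end of the fingers, on their centre line; the grasp point (between the pads) lies arm.hold_point_z behind it (arm.hold_point_z is the distance from the TCP to the grasp point, in mm); y points along the fingers, x is the direction in which the jaws open and shut, and the axes are right-handed (so a half turn about y gives the same grasp; the last joint's range is limited). The gripper opens to 85 mm and grips with 20 to 120 N. Pads are 22 mm wide; open, the fingers measure 114 mm over their backs; the gripper's body (76 mm by 85 mm) begins 54 mm behind the grasp point. The pads swing forward as they close: fully open they stand 13 mm farther back than shut.
Start: joints at [1.542, 0.385, 0.008, 0, -1.194, -0.259], TCP at [177.37, 599.282, 198.812] pointing down, gripper open.
Joint ranges: [-3.14, 3.14], [-1.21, 2.06], [-1.07, 1.41], [-3.16, 2.05], [-2.99, -0.16], [-3.1, 3.1]. Speed limits (rad/s): [2.79, 2.79, 3.14, 3.14, 3.14, 3.14].

INTERFACE

Orientations are given as a unit quaternion [x, y, z, w].
In Python, from bench import arm gives the robot as it stands.
- The arm moves only by the shell command python3 -m creep 'ROWS'. ROWS is JSON, a list of rows, each a list of 3 entries, a list of its own where there are three numbers: the shift along the world's x, y, z in mm, then the turn, a rotation vector about the world's x, y, z in rad, then the gripper command: -1 is shut, 1 is fully open, values between are in proportion. In form: [[[dx, dy, dz], [wx, wy, wz], jaw], ...]. A call has 1 to 12 rows; each row is the pose to reach, as a shift and turn from the pose commanded when the call began; what a row does not reach only later rows make up. A row lasts 1/12 s, in which the tool goes at most 41.7 mm and 7.16 degrees, less where a joint would pass 70% of its speed; a pose out of reach is approached as far as the arm can. A call with a gripper value outside its range is refused whole. The fingers move at their own pace and stop on an object; the grip force is fixed at half the most. Time passes only in rows, so rows that repeat a pose let the fingers close. It gives the time, the measured TCP pose, the force and the opening at its end, in the units of the state.
- arm.read_state(): the state, without advancing time (a new reading comes with each control period).
- arm.get_image(name): name is "scene" or "top"; returns (picture, depth): 420x560x3 uint8, red, green, blue; 420x560 float32, mm along the optical axis (not along the pixel's ray), 0 where there is no reading.
- arm.camera_params(name): a dict with "camera_matrix" (3x3 intrinsics, pixels), "extrinsics" (4x4, takes a point from world to camera coordinates). Camera axes: x right, y down, z forward; pixel columns grow to the right and rows downward; lengths in mm; the calibration is good to about 2 mm. A picture is of the moment at which its call begins. camera_params takes no time and is no camera call.
- arm.job_done(): hands the job in, once; it reports no verdict.
The state is a dict: "clock": time; "joints": joint angles; "joint_vel": joint speeds; "joint_efforts": joint torques, N m; "position": TCP position; "ee_rot": TCP orientation; "contact_force": force on the tool from outside, world axes, zero at the start; "wrist_torque": the same for the moment, N m; "gripper_width": finger opening in mm.
Only numpy, scipy, OpenCV 4.12 (cv2) and the standard library are available. Lean on these libraries where they do the work, as an engineer would, in place of code of your own. Each camera call takes 0.05 s, during which the arm holds its last target.

TASK

Lock the specimen chest for transport: swing the steel hasp over the staple until it lies fully down, then push the locking pin through the staple loop past its spring catch until its head sits home against the guide. Last, press the logger's button fully down and let it come up again. Don't shove the chest along the bench, and leave the bottle, timer and beaker alone.

Things in the scene. Friction and masses are not known exactly. Their poses are not given: they have to be found in the camera images.
- chest: Low grey chest, 170 (x) x 230 (y) x 65 mm high, white lid strip along its far side, about 3.5 kg, loose on rubber feet: it slides if pushed sideways with over about 20 N. Origin: centre of its underside. z up, x away from the robot (hasp hinge on the +x side), y to the left, along the pin. The guide, staple and receiver stand in a row along y on its flat top at x = 0, z = 65 mm.
- hasp (a joint): Angle of the steel hasp (rad): 0 = flat over the staple (fully down, rigid stop), 1.57 = upright, more = leaning back over the lid (+x), up to 2.2. Friction hinge: it stays where it is left; about 1.3 N at its free end turns it. Plate 44 mm wide (y), 4 mm thick, 120 mm long from the hinge; down, its upper face is 71.5 mm above the chest's origin.
- hasp_hinge (a point): Middle of the hasp's hinge axis (the axis runs along chest y), fixed on the chest at x +55, y 0, z +69.5 mm.
- hasp_end (a point): Middle of the hasp's free edge, 120 mm from the hinge axis; moves with the hasp. From the hinge: a slot at 36 to 80 mm that passes over the staple, a solid end at 80 to 116 mm to press on, then a lip that stands 10 mm up when the hasp is down.
- staple_eye (a point): Point on the pin's line in the middle of the staple loop, fixed on the chest at x 0, y 0, z 80.5 mm. The staple is an upright steel loop, 36 mm in x, 6 mm thick in y, its top 102 mm above the chest's origin; its 26 mm wide opening faces along y.
- guide_mouth (a point): Point on the pin's line at the outer (-y) face of the pin guide, where the pin's head comes to rest: on the chest at x 0, y -95, z 80.5 mm. The guide is a covered aluminium tunnel, y -95 to -35 mm, 28 mm wide (60 with its screw flanges), roof 92 mm above the chest's origin.
- receiver (a point): Point on the pin's line at the near (staple side) end of the receiver tunnel: on the chest at x 0, y +28, z 80.5 mm. The receiver reaches to y +64, 37 mm wide, roof at 94 mm with a detent cap to 104 mm. Inside, a hidden spring roller meets the pin's nose when the pin has about 18 to 6 mm to go; it takes 4 to 9 N to push past, then drops into the pin's groove.
- pin: Loose steel locking pin, about 0.18 kg, lying in the guide along chest y: shank 14 mm thick, 155 mm long, tapered nose, groove behind it; black round head 24 mm across, 16 mm long. Origin: on its axis at the shoulder (shank meets head); its y points to the nose. Starts 87 to 105 mm drawn out, head hanging 2 to 3 mm low; pushed to +y it may bind with up to 8 N. Home: shoulder against the guide's outer face (rigid stop).
- pin_head (a point): Centre of the outer flat end of the pin's head (the face to push on), 16 mm from the shoulder.
- pin_tip (a point): The pin's nose end, 155 mm from the shoulder; when home it is 60 mm beyond the staple's middle.
- seal_button (a joint): Travel of the black round spring button (28 mm across) on the white logger plate at the chest's far left corner; 0 = up, 0.006 m = fully down; fully down takes about 5 N, and it springs back when let go.
- seal_button_top (a point): Centre of the button's upper face; the button moves straight down.
- brown_bottle: Bystander: amber bottle with dark cap, 56 mm across, 115 mm high, on the bench to the right. Origin: centre of its underside.
- timer: Bystander: small white timer lying flat, 62x78x21 mm, to the left. Origin: centre of its underside.
- beaker: Bystander: empty tapered beaker, 85 mm across, 108 mm high, to the left. Origin: centre of its underside.
There are look-alikes about, which are no part of the job. Several things have the shape of the pin; the one meant has the colours described above.

How it is judged (in metres and radians):
On the way, in this order (a step that is already met when the one before it is completed fails the run):
1. the hasp lies down over the staple while the pin's nose is still outside the loop (value of joint hasp below 0.05 rad and y of pin_tip in the frame of chest below -0.01 m), for 0.2 s.
2. the pin is pushed home through the loop with the hasp down (value of joint hasp below 0.05 rad and y of pin in the frame of chest above -0.098 m and y of pin_tip in the frame of chest above 0.057 m and distance between pin and guide_mouth below 0.006 m), for 0.2 s.
3. the button is pressed fully down (value of joint seal_button above 0.005 m), for 0.05 s.
At the end, for the whole second after the job is handed in: The hasp is down over the staple (within 0.05 rad), the pin is through the loop with its head within 3 mm of home against the guide, the button has been pressed fully after that and is up again, and the chest and pin are at rest with the chest flat on the bench (all of step 2 and value of joint seal_button below 0.0015 m and linear speed of each of pin, chest below 0.02 m/s and angle between chest's own z axis and vertical below 0.05 rad); the robot touches nothing.
It fails at once if the chest is shoved more than 12 mm along the bench (distance of chest from where it was at the start of the episode above 0.012 m).
It fails at once if a bystander (bottle, timer, beaker) is moved more than 15 mm (distance of any of brown_bottle, timer, beaker from where it was at the start of the episode above 0.015 m).
It also fails if it takes over 58 s, if anything falls off the work surface, if the arm or the gripper's body presses on something with over 40 N, if the wrist force passes 120 N, or if a joint passes its speed limit or range.

## Working session

There is one attempt and no reset: what is moved stays moved. The work goes in short steps, Python scripts to look and compute and a shell command to move; the robot and the scene stay as the last step left them, time stands still between calls to the robot, and variables do not carry over. Pictures are saved under pics/ and viewed, and the job is handed in when it is done.

```bash
ls; mkdir -p pics; python3 - <<'E'
from bench import arm
import cv2,numpy as np
s=arm.read_state()
print({k:np.round(v,3).tolist() for k,v in s.items()},arm.hold_point_z)
for n in("scene","top"):
    p,d=arm.get_image(n); cv2.imwrite(f"pics/{n}0.png",p[:,:,::-1]); np.save(f"pics/{n}0.npy",d)
    np.save(f"pics/{n}0rgb.npy",p)
    c=arm.camera_params(n); print(n,np.round(c["camera_matrix"],1).tolist(),np.round(c["extrinsics"],3).tolist())
E
```

```text
pics
{'clock': 0.0, 'joints': [1.542, 0.386, 0.007, -0.001, -1.194, -0.259], 'joint_vel': [0.002, 0.001, -0.001, 0.001, -0.0, -0.002], 'joint_efforts': [0.0, -39.229, 18.84, 4.187, -0.005, -0.0], 'position': [177.189, 598.667, 197.724], 'ee_rot': [0.424, -0.566, 0.567, -0.422], 'contact_force': [-0.319, -0.314, 0.037], 'wrist_torque': [0.005, 0.036, 0.012], 'gripper_width': 85.64} 18.700000000000003
scene [[389.7, 0.0, 270.8], [0.0, 389.7, 204.3], [0.0, 0.0, 1.0]] [[0.704, -0.709, -0.023, -412.634], [-0.448, -0.42, -0.79, 271.523], [0.551, 0.566, -0.613, 988.977], [0.0, 0.0, 0.0, 1.0]]
top [[419.0, 0.0, 282.1], [0.0, 419.0, 213.6], [0.0, 0.0, 1.0]] [[-0.012, -1.0, -0.017, -72.878], [-0.995, 0.014, -0.095, 526.568], [0.095, 0.016, -0.995, 1249.41], [0.0, 0.0, 0.0, 1.0]]
```

View pics/scene0.png

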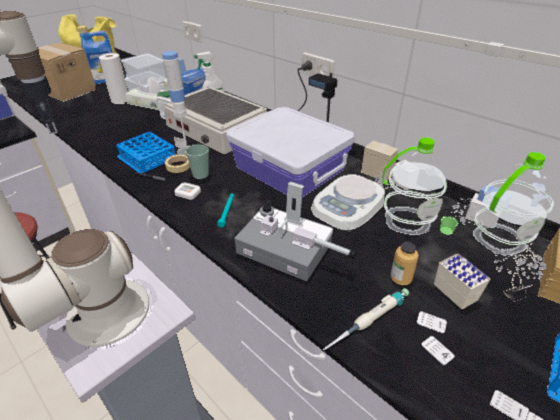

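View pics/top0.png

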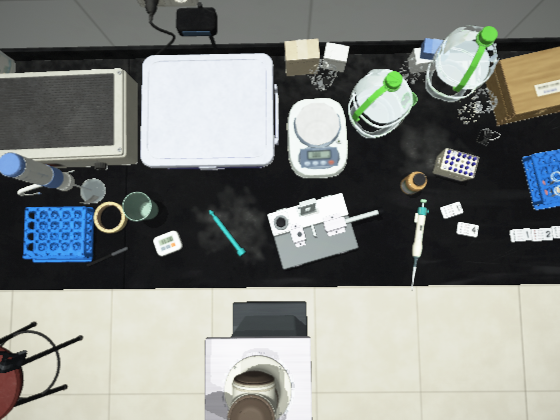

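```bash
cat > h.py <<'E'
import numpy as np,cv2
from bench import arm
def proj(n,P):
    c=arm.camera_params(n);K=np.array(c["camera_matrix"]);T=np.array(c["extrinsics"])
    q=T[:3,:3]@np.asarray(P,float)+T[:3,3]; u=K@q; return u[:2]/u[2],q[2]
def back(n,u,v,d):
    c=arm.camera_params(n);K=np.array(c["camera_matrix"]);T=np.array(c["extrinsics"])
    q=np.array([(u-K[0,2])/K[0,0]*d,(v-K[1,2])/K[1,1]*d,d]); return T[:3,:3].T@(q-T[:3,3])
def cloud(n,d):
    vv,uu=np.mgrid[:d.shape[0],:d.shape[1]]
    c=arm.camera_params(n);K=np.array(c["camera_matrix"]);T=np.array(c["extrinsics"])
    q=np.stack([(uu-K[0,2])/K[0,0]*d,(vv-K[1,2])/K[1,1]*d,d],-1)-T[:3,3]
    return q@T[:3,:3]
def onz(n,u,v,z):
    c=arm.camera_params(n);K=np.array(c["camera_matrix"]);T=np.array(c["extrinsics"])
    r=T[:3,:3].T@np.array([(u-K[0,2])/K[0,0],(v-K[1,2])/K[1,1],1]);o=-T[:3,:3].T@T[:3,3]
    return o+r*(z-o[2])/r[2]
E
python3 - <<'E'
from h import *
t=cv2.imread("pics/top0.png");s=cv2.imread("pics/scene0.png")
cv2.imwrite("pics/tc0.png",cv2.resize(t[185:275,255:390],None,fx=5.9,fy=5.9,interpolation=cv2.INTER_CUBIC))
cv2.imwrite("pics/sc0.png",cv2.resize(s[170:280,225:365],None,fx=5.4,fy=5.4,interpolation=cv2.INTER_CUBIC))
E
```

```text
(no output)
```

View pics/tc0.png

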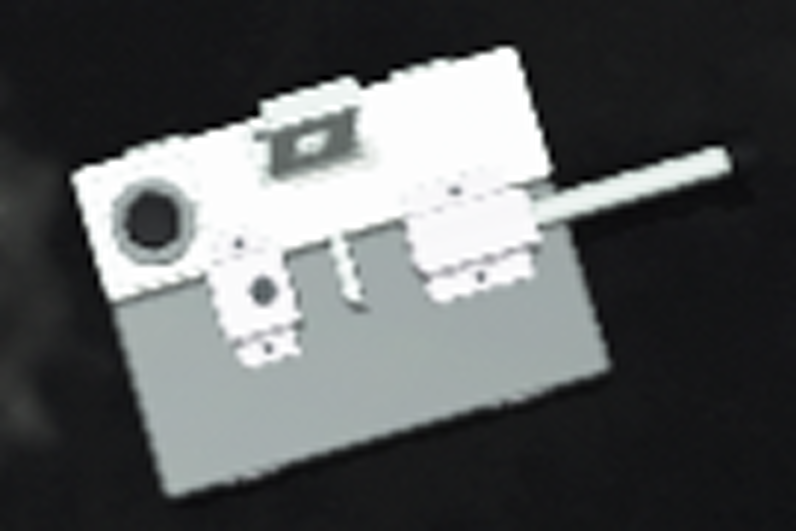

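View pics/sc0.png

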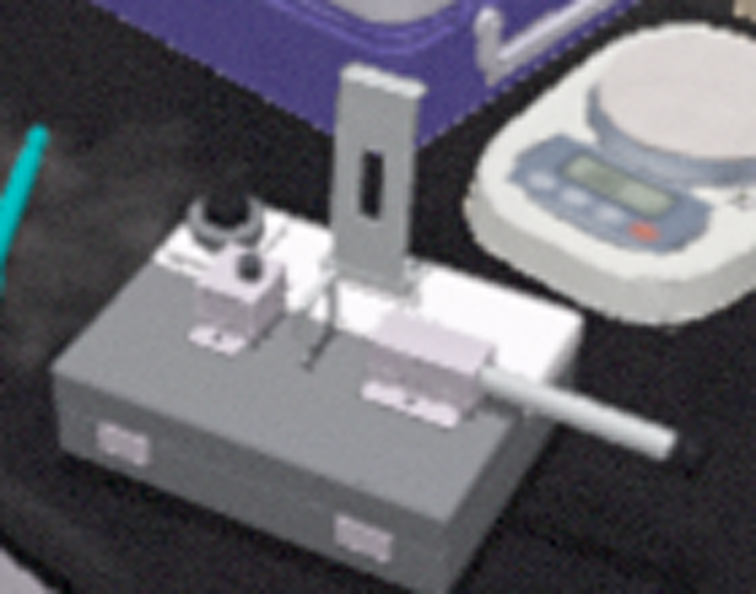

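```bash
python3 - <<'E'
from h import *
for n,box in(("top",(185,275,255,400)),("scene",(170,290,225,370))):
    d=np.load(f"pics/{n}0.npy");P=cloud(n,d);r0,r1,c0,c1=box
    m=np.zeros(d.shape,bool);m[r0:r1,c0:c1]=1
    m&=d>0
    z=P[...,2]
    h,e=np.histogram(z[m],bins=np.arange(-20,220,5));print(n,[(int(a),int(b)) for a,b in zip(e,h) if b])
    k=m&(abs(z-65)<5)
    k=cv2.morphologyEx(k.astype(np.uint8),cv2.MORPH_OPEN,np.ones((2,2)))>0
    q=P[k][:,:2].astype(np.float32); print(cv2.minAreaRect(q), np.median(z[k]))
    # bench
    print("bench",np.percentile(z[m&(abs(z)<12)],[10,50,90]))
E
# corners from crop
python3 - <<'E'
from h import *
for u,v in[(72,174),(512,46),(610,370),(168,497)]:
    print(onz("top",255+(u+.5)/5.9-.5,185+(v+.5)/5.9-.5,65).round(1))
for nm,u,v,z in[("pin near guide",537,207,80),("pin end",728,160,79),("button",153,218,80),("staple bottom",365,303,65)]:
    print(nm,onz("top",255+(u+.5)/5.9-.5,185+(v+.5)/5.9-.5,z).round(1))
E
```

```text
top [(-10, 220), (-5, 4042), (0, 3763), (5, 195), (25, 1), (30, 1), (35, 11), (40, 19), (45, 13), (50, 8), (55, 97), (60, 1723), (65, 1640), (70, 241), (75, 65), (80, 153), (85, 187), (90, 286), (95, 114), (100, 44), (105, 13), (110, 5), (115, 1), (120, 4), (125, 5), (130, 2), (135, 3), (140, 5), (145, 3), (150, 6), (155, 5), (160, 5), (165, 6), (170, 8), (175, 4), (180, 10), (185, 63), (190, 21)]
((468.8267822265625, -177.63116455078125), (171.6617431640625, 240.2185516357422), 15.202064514160156) 64.91170747962613
bench [-3.52655156 -0.11449442  3.18222769]
scene [(-20, 24), (-15, 27), (-10, 38), (-5, 4127), (0, 3910), (5, 186), (10, 241), (15, 229), (20, 252), (25, 263), (30, 254), (35, 287), (40, 352), (45, 699), (50, 748), (55, 283), (60, 1440), (65, 1791), (70, 256), (75, 183), (80, 280), (85, 206), (90, 361), (95, 116), (100, 92), (105, 61), (110, 34), (115, 17), (120, 38), (125, 38), (130, 30), (135, 12), (140, 17), (145, 21), (150, 19), (155, 18), (160, 25), (165, 24), (170, 23), (175, 22), (180, 24), (185, 53), (190, 3)]
((306.909912109375, -328.7835998535156), (1176.5250244140625, 362.7989196777344), 31.25752067565918) 65.16071392662481
bench [-2.13420725  0.00750771  2.33602318]
[521.  -35.2  65. ]
[ 582.3 -255.9   65. ]
[ 420.2 -300.    65. ]
[360.6 -81.1  65. ]
pin near guide [ 500.2 -264.2   80. ]
pin end [ 522.2 -358.6   79. ]
button [497.3 -75.7  80. ]
staple bottom [ 454.8 -179.9   65. ]
```

```bash
python3 - <<'E'
from h import *
from scipy.optimize import least_squares
def tc(u,v): return 255+(u+.5)/5.9-.5,185+(v+.5)/5.9-.5
def sc(u,v): return 225+(u+.5)/5.4-.5,170+(v+.5)/5.4-.5
obs=[("top",tc(72,174),(85,115,65)),("top",tc(512,46),(85,-115,65)),("top",tc(610,370),(-85,-115,65)),("top",tc(168,497),(-85,115,65)),
("scene",sc(55,372),(-85,115,65)),("scene",sc(446,524),(-85,-115,65)),("scene",sc(583,320),(85,-115,65))]
def W(p,X):
    c,s=np.cos(p[2]),np.sin(p[2]);X=np.asarray(X,float)
    return np.array([p[0]+c*X[0]-s*X[1],p[1]+s*X[0]+c*X[1],X[2]])
for sel in ("top","scene",""):
    f=lambda p:np.concatenate([proj(n,W(p,X))[0]-uv for n,uv,X in obs if sel in n])
    r=least_squares(f,[471,-168,.27]);print(sel,r.x.round(3),np.round(r.fun,1))
p=r.x
d=np.load("pics/top0.npy");
for n in("top","scene"):
    P=cloud(n,np.load(f"pics/{n}0.npy")).reshape(-1,3);c,s=np.cos(p[2]),np.sin(p[2])
    Q=P-[p[0],p[1],0];Q=np.stack([c*Q[:,0]+s*Q[:,1],-s*Q[:,0]+c*Q[:,1],Q[:,2]],1)
    k=(Q[:,1]<-118)&(Q[:,1]>-250)&(abs(Q[:,0])<35)&(Q[:,2]>30);q=Q[k]
    print(n,"pin")
    for y in range(-220,-115,6):
        g=q[abs(q[:,1]-y)<3]
        if len(g):print(y,len(g),g.mean(0).round(1),g.min(0).round(0),g.max(0).round(0))
    for nm,k in [("hasp",(abs(Q[:,1])<30)&(Q[:,2]>110)&(Q[:,2]<195)&(abs(Q[:,0]-60)<60)),("button",(abs(Q[:,1]-93)<25)&(abs(Q[:,0]-58)<25)&(Q[:,2]>73)&(Q[:,2]<110))]:
        g=Q[k];print(nm,len(g),g.mean(0).round(1),g.min(0).round(0),g.max(0).round(0))
        if nm=="hasp" :
            for z in range(110,200,10):
                a=g[abs(g[:,2]-z)<5]
                if len(a):print(z,a.mean(0).round(1),len(a))
    rgb=np.load(f"pics/{n}0rgb.npy").reshape(-1,3)
    k=(rgb.max(1)<60)&(Q[:,0]>20)&(Q[:,0]<80)&(Q[:,1]>60)&(Q[:,1]<112)&(Q[:,2]>60);print("btn black",k.sum(),Q[k].mean(0).round(1),P[k].mean(0).round(1),Q[k].min(0),Q[k].max(0))
    # overlay
    im=cv2.imread(f"pics/{n}0.png")
    B=(185,275,255,400) if n=="top" else (170,290,225,370)
    f=5.5;im=cv2.resize(im[B[0]:B[1],B[2]:B[3]],None,fx=f,fy=f,interpolation=cv2.INTER_CUBIC)
    def px(X):
        u=proj(n,W(p,X))[0];return tuple(int(x) for x in((u-[B[2],B[0]]+.5)*f-.5))
    def poly(pts,col):
        for a,b in zip(pts,pts[1:]+pts[:1]):cv2.line(im,px(a),px(b),col,1)
    poly([(85,115,65),(85,-115,65),(-85,-115,65),(-85,115,65)],(0,0,255))
    poly([(14,-95,92),(14,-35,92),(-14,-35,92),(-14,-95,92)],(0,255,0))
    poly([(18.5,28,94),(18.5,64,94),(-18.5,64,94),(-18.5,28,94)],(0,255,0))
    poly([(18,0,65),(18,0,102),(-18,0,102),(-18,0,65)],(255,0,0))
    poly([(0,-95,80.5),(0,-213,80.5)],(0,128,255))
    cv2.imwrite(f"pics/ov_{n}0.png",im)
E
```

```text
top [ 4.71085e+02 -1.68060e+02  2.70000e-01] [-0.2 -0.4  0.1 -0.5  0.5  0.1 -0.4  0.7]
scene [ 4.68220e+02 -1.71533e+02  2.62000e-01] [-1.1 -0.4  0.4  0.4  0.6 -0.3]
 [ 4.70241e+02 -1.69125e+02  2.67000e-01] [ 0.2 -0.3  0.6 -0.1  0.9  0.6 -0.2  0.9 -1.1 -1.   0.5 -0.6  0.3 -1.2]
top pin
-214 4 [  -1.1 -211.4   84.6] [  -8. -212.   83.] [   6. -211.   86.]
-208 16 [   0.  -207.4   85.4] [ -10. -210.   78.] [  11. -205.   91.]
-202 17 [   2.7 -201.9   83.9] [ -10. -205.   74.] [  13. -199.   92.]
-196 18 [   0.3 -196.3   84.4] [ -10. -199.   72.] [  11. -194.   92.]
-190 11 [   0.8 -189.8   83.1] [  -5. -192.   80.] [   7. -187.   87.]
-184 9 [   1.8 -184.1   82.9] [  -4. -187.   79.] [   8. -182.   86.]
-178 10 [   1.2 -178.5   81.2] [  -5. -181.   76.] [   8. -176.   87.]
-172 10 [   0.8 -172.1   82.8] [  -6. -175.   79.] [   7. -169.   86.]
-166 10 [   1.6 -166.3   82.5] [  -5. -169.   78.] [   8. -164.   87.]
-160 10 [   1.2 -160.2   82.7] [  -5. -163.   79.] [   7. -158.   86.]
-154 10 [   1.4 -154.    83.8] [  -4. -157.   77.] [   8. -151.   87.]
-148 10 [   0.7 -147.6   84.4] [ 
[... 1811 characters left out ...]
130 11 [  -5.4 -129.7   82.6] [  -9. -132.   76.] [   2. -127.   86.]
-124 11 [  -3.7 -123.9   82.6] [  -9. -127.   76.] [   4. -122.   87.]
-118 5 [  -5.9 -120.2   82.8] [  -9. -121.   78.] [  -0. -119.   87.]
hasp 336 [ 61.3   0.2 157.4] [ 52. -22. 110.] [ 80.  24. 191.]
110 [ 56.6   0.3 112.2] 18
120 [ 57.4  -0.8 120.4] 29
130 [ 58.2  -1.4 130.4] 30
140 [ 58.5   0.7 140.2] 27
150 [ 60.1  -0.  150.1] 40
160 [ 60.5   1.9 160.3] 43
170 [ 61.8   1.4 169.9] 47
180 [ 62.4  -1.2 180.1] 46
190 [ 67.9   0.6 187.9] 56
button 76 [44.2 82.2 90.9] [33. 68. 82.] [ 66. 105.  99.]
btn black 48 [43.6 81.3 93.9] [490.9 -79.2  93.9] [32.22661052 69.9390674  86.35096119] [59.95455383 94.45544852 98.7319025 ]
```

```bash
python3 -c "
import cv2,numpy as np
a=cv2.imread('pics/ov_top0.png');b=cv2.imread('pics/ov_scene0.png');print(a.shape,b.shape)"
```

```text
(495, 798, 3) (660, 798, 3)
```

View pics/ov_top0.png

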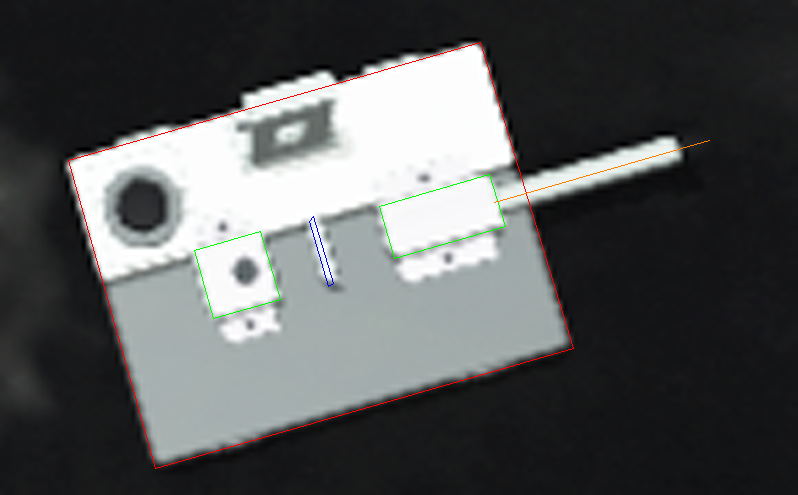

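View pics/ov_scene0.png

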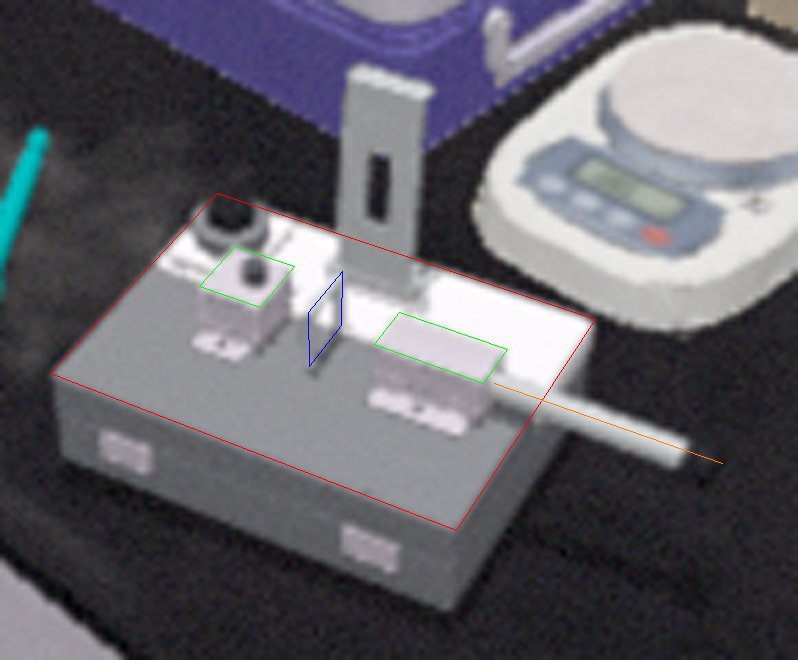

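```bash
python3 - <<'E'
from h import *
from scipy.spatial.transform import Rotation as R
s=arm.read_state();M=R.from_quat(s["ee_rot"]).as_matrix();print(M.round(3))
# jaw dir yaw and needed rotation about world z for jaw along chest x / y (yaw .267)
a=np.arctan2(M[1,0],M[0,0]);print("jaw yaw",a,"to chestx",[(.267-a+k*np.pi+np.pi/2)%np.pi-np.pi/2 for k in[0]],"to chesty",(.267-a+np.pi)%np.pi-np.pi/2)
P=cloud("top",np.load("pics/top0.npy"))
# max height map near region
for x in range(480,760,30):
    row=[]
    for y in range(60,-420,-30):
        k=(abs(P[...,0]-x)<15)&(abs(P[...,1]-y)<15)
        row.append(int(np.percentile(P[...,2][k],95)) if k.sum() else -1)
    print(x,row)
c,sn=np.cos(.267),np.sin(.267)
f=lambda X,Y:(round(470+c*X-sn*Y,1),round(-169+sn*X+c*Y,1))
for nm,X,Y in[("behind hasp",100,0),("hasp start",95,0),("press",-43,0),("head pre",0,-235),("head home",0,-111),("button",46,83)]:print(nm,f(X,Y))
E
```

```text
[[-0.284 -0.     0.959]
 [-0.959 -0.002 -0.284]
 [ 0.002 -1.     0.   ]]
jaw yaw -1.8587700462511632 to chestx [np.float64(-1.01582260733863)] to chesty 0.5549737194562665
480 [3, 4, 4, 4, 95, 95, 96, 95, 103, 95, 96, 93, 20, 4, 2, 3]
510 [4, 4, 4, 65, 96, 96, 74, 104, 68, 92, 95, 91, 88, 85, 87, 3]
540 [4, 5, 4, 4, 66, 70, 189, 191, 188, 68, 69, 67, 3, 3, 87, 4]
570 [5, 4, 3, 4, 4, 4, 4, 4, 65, 68, 68, 66, 3, 3, 5, 4]
600 [3, 4, 4, 5, 4, 4, 5, 3, 4, 3, 4, 3, 4, 4, 4, 3]
630 [5, 5, 5, 4, 5, 4, 3, 41, 45, 42, 32, 3, 4, 4, 4, 4]
660 [148, 148, 149, 148, 145, 4, 46, 52, 53, 51, 52, 46, 4, 3, 4, 4]
690 [148, 148, 149, 149, 148, 6, 52, 54, 54, 55, 54, 51, 4, 3, 4, 4]
720 [148, 149, 148, 149, 149, 37, 53, 56, 67, 66, 55, 53, 4, 5, 4, 4]
750 [149, 149, 149, 149, 149, 46, 58, 70, 71, 70, 70, 55, 4, 163, 175, 172]
behind hasp (np.float64(566.5), np.float64(-142.6))
hasp start (np.float64(561.6), np.float64(-143.9))
press (np.float64(428.5), np.float64(-180.3))
head pre (np.float64(532.0), np.float64(-395.7))
head home (np.float64(499.3), np.float64(-276.1))
button (np.float64(492.5), np.float64(-76.8))
```

```bash
python3 -m creep '[[[0,-10,80],[0,0,0],-1],[[0,-30,90],[0,0,0],-1],[[392,-741,90],[0,0,-1.016],-1],[[392,-741,90],[0,0,-1.016],-1],[[392,-741,90],[0,0,-1.016],-1],[[392,-741,90],[0,0,-1.016],-1],[[392,-741,90],[0,0,-1.016],-1],[[392,-741,90],[0,0,-1.016],-1],[[392,-741,90],[0,0,-1.016],-1],[[392,-741,90],[0,0,-1.016],-1],[[392,-741,90],[0,0,-1.016],-1],[[392,-741,90],[0,0,-1.016],-1]]'
```

```text
clock: 1.1
position: [377.4, 207.5, 283.1]
ee_rot: [-0.094, 0.701, -0.701, 0.094]
contact_force: [1.5, -0.6, -0.0]
gripper_width: -0.1
```

```bash
python3 - <<'E'
from h import *
c,sn=np.cos(.267),np.sin(.267)
f=lambda X,Y:np.array([470+c*X-sn*Y,-169+sn*X+c*Y])
r,t=109,14.5
for ph in [1.65,1.5,1.35,1.2,1.05,.9,.75,.6,.45,.3,.2,.1,0]:
    X=55-r*np.cos(ph)+2*np.sin(ph)+t; z=69.5+r*np.sin(ph)+2*np.cos(ph)
    print(ph,round(X,1),round(z,1),f(X,0).round(1))
print(arm.read_state())
E
```

```text
1.65 80.1 178.0 [ 547.3 -147.9]
1.5 63.8 178.4 [ 531.5 -152.2]
1.35 47.6 176.3 [ 515.9 -156.4]
1.2 31.9 171.8 [ 500.7 -160.6]
1.05 17.0 165.0 [ 486.4 -164.5]
0.9 3.3 156.1 [ 473.2 -168.1]
0.75 -8.9 145.3 [ 461.4 -171.3]
0.6 -19.3 132.7 [ 451.4 -174.1]
0.45 -27.8 118.7 [ 443.2 -176.3]
0.3 -34.0 103.6 [ 437.2 -178. ]
0.2 -36.9 93.1 [ 434.4 -178.7]
0.1 -38.8 82.4 [ 432.6 -179.2]
0 -39.5 71.5 [ 431.9 -179.4]
{'clock': 1.1, 'joints': array([ 8.82765986e-01, -1.19020999e-02, -2.80841413e-01, -2.39518988e-04,
       -1.30169265e+00, -6.15812053e-01]), 'joint_vel': array([-1.13430907, -0.03712962, -0.02205851,  0.00370087, -0.01045367,
        1.14872414]), 'joint_efforts': array([  4.71525192, -20.1669699 ,  19.03887212,   4.18836996,
        -0.12130387,  -0.90605535]), 'position': array([377.3666737 , 207.53992932, 283.14703489]), 'ee_rot': array([-0.09409321,  0.70091952, -0.70072082,  0.0940671 ]), 'contact_force': array([ 1.45981903, -0.59682044, -0.03363123]), 'wrist_torque': array([ 0.08782362, -0.11189554, -0.008371  ]), 'gripper_width': -0.11078103044422773}
```

```bash
python3 -m creep '[[[192,-349,5],[0,0,-0.2],-1],[[192,-349,5],[0,0,0],-1],[[192,-349,5],[0,0,0],-1],[[192,-349,5],[0,0,0],-1],[[192,-349,5],[0,0,0],-1],[[192,-349,5],[0,0,0],-1],[[192,-349,5],[0,0,0],-1],[[192,-349,5],[0,0,0],-1],[[192,-349,5],[0,0,0],-1],[[192,-349,5],[0,0,0],-1],[[192,-349,5],[0,0,0],-1],[[192,-349,5],[0,0,0],-1]]'
cat > st.py <<'E'
from h import *
from scipy.spatial.transform import Rotation as R
s=arm.read_state();M=R.from_quat(s["ee_rot"]).as_matrix()
c,sn=np.cos(.267),np.sin(.267);p=s["position"];q=p-[470,-169,0]
print("t",round(s["clock"],2),"pos",p.round(1),"chest",np.round([c*q[0]+sn*q[1],-sn*q[0]+c*q[1],q[2]],1),"jawyaw",round(np.arctan2(M[1,0],M[0,0]),3),"down",M[:,1].round(3),"F",s["contact_force"].round(1),"j",s["joints"].round(2))
E
python3 st.py
```

```text
clock: 2.1
position: [569.2, -140.8, 286.5]
ee_rot: [-0.094, 0.701, -0.701, 0.092]
contact_force: [-0.3, 0.9, 0.1]
gripper_width: -0.1
t 2.1 pos [ 569.2 -140.8  286.5] chest [103.1   1.  286.5] jawyaw -2.878 down [-0.003  0.    -1.   ] F [-0.3  0.9  0.1] j [ 0.03  0.27  0.06 -0.   -1.36  0.23]
```

```bash
python3 -m creep '[[[0,0,-40],[0,0,0],-1],[[0,0,-80],[0,0,0],-1],[[0,-1,-108],[0,0,0],-1],[[0,-1,-108],[0,0,0],-1],[[0,-1,-108],[0,0,0],-1]]'
python3 st.py; python3 - <<'E'
from h import *
p,d=arm.get_image("scene");cv2.imwrite("pics/s1.png",cv2.resize(p[120:290,200:400,::-1],None,fx=3.5,fy=3.5))
p,d=arm.get_image("top");cv2.imwrite("pics/t1.png",cv2.resize(p[150:280,240:400,::-1],None,fx=4,fy=4))
E
```

```text
clock: 2.52
position: [568.4, -139.6, 179.8]
ee_rot: [0.096, -0.701, 0.701, -0.094]
contact_force: [0.9, 0.5, 1.4]
gripper_width: 0.1
t 2.52 pos [ 568.4 -139.6  179.8] chest [102.7   2.4 179.8] jawyaw -2.873 down [-0.003 -0.001 -1.   ] F [0.9 0.5 1.4] j [ 0.04  0.33 -0.12  0.   -1.12  0.23]
```

View pics/s1.png

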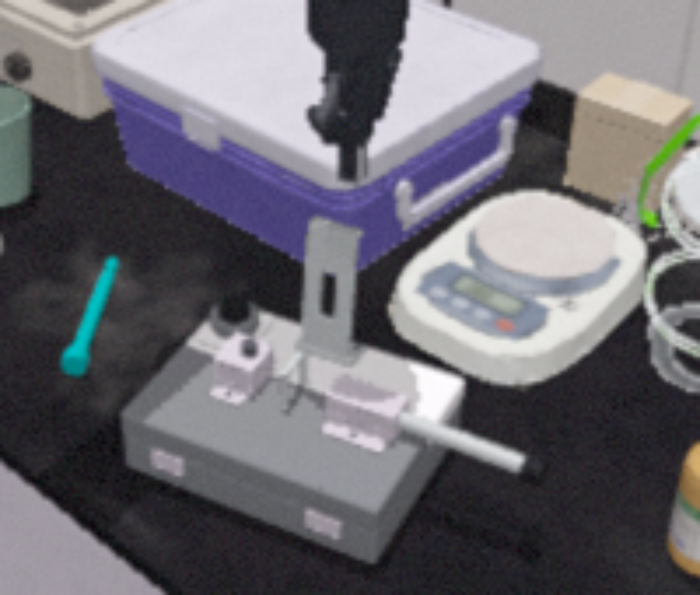

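View pics/t1.png

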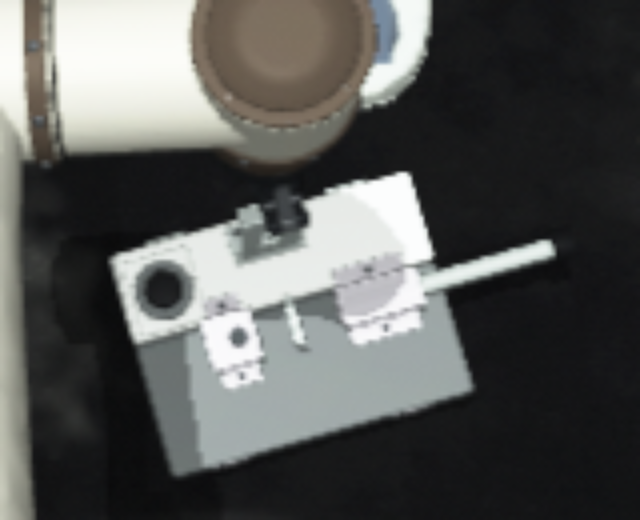

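```bash
python3 - <<'E'
from h import *
u=proj("scene",[568,-140,180])[0];print((u-[200,120])*3.5)
u=proj("top",[568,-140,180])[0];print((u-[240,150])*4)
p,d=arm.get_image("top");P=cloud("top",d)
for (r0,r1,c0,c1) in[(195,212,303,318)]:
    for r in range(194,212,2): print(r,[(int(P[r,c,0]),int(P[r,c,1]),int(P[r,c,2])) for c in range(296,320,3)])
E
```

```text
[349.28030566 213.80410617]
[253.80233126 168.18952535]
194 [(588, -123, -1), (588, -132, 1), (536, -130, 363), (535, -136, 369), (535, -143, 370), (536, -150, 365), (540, -158, 336), (587, -188, 0)]
196 [(582, -123, 1), (582, -132, 0), (582, -141, -1), (538, -138, 315), (535, -144, 339), (537, -152, 324), (536, -158, 328), (581, -188, 2)]
198 [(575, -123, 2), (576, -132, -1), (575, -141, 0), (537, -139, 285), (531, -144, 329), (533, -152, 317), (534, -160, 308), (575, -188, -4)]
200 [(570, -123, -2), (569, -132, 3), (569, -141, 0), (532, -139, 290), (530, -146, 303), (528, -152, 317), (530, -160, 299), (560, -183, 62)]
202 [(563, -122, 0), (563, -132, -1), (540, -135, 186), (540, -143, 186), (525, -145, 304), (524, -152, 312), (525, -160, 303), (555, -183, 62)]
204 [(557, -122, -2), (556, -132, 2), (534, -135, 192), (534, -143, 188), (520, -145, 306), (520, -152, 309), (520, -159, 306), (520, -166, 307)]
206 [(544, -121, 58), (543, -130, 68), (529, -135, 192), (530, -143, 175), (515, -145, 310), (515, -152, 310), (515, -159, 309), (542, -183, 64)]
208 [(538, -121, 60), (537, -130, 69), (526, -135, 164), (527, -144, 153), (510, -145, 308), (530, -162, 129), (531, -171, 114), (536, -183, 64)]
210 [(532, -121, 60), (532, -130, 62), (524, -136, 134), (525, -145, 123), (527, -154, 100), (527, -163, 99), (404, -99, 1292), (530, -182, 68)]
```

```bash
python3 - <<'E'
from h import *
p,d=arm.get_image("scene");P=cloud("scene",d)
im=cv2.resize(p[110:200,265:345,::-1],None,fx=6.5,fy=6.5,interpolation=cv2.INTER_CUBIC);cv2.imwrite("pics/s2.png",im)
for r in range(150,196,3): print(r,[(int(P[r,c,0]),int(P[r,c,1]),int(P[r,c,2])) for c in range(286,314,3)])
E
```

```text
150 [(715, 51, 144), (511, -149, 309), (517, -153, 308), (527, -155, 304), (560, -137, 283), (554, -153, 292), (559, -159, 292), (580, -151, 280), (605, -142, 266), (776, -16, 144)]
153 [(699, 36, 145), (512, -148, 299), (513, -158, 302), (514, -167, 305), (531, -162, 297), (557, -150, 280), (561, -157, 282), (586, -147, 267), (753, -22, 145), (759, -30, 145)]
156 [(686, 24, 144), (692, 16, 145), (522, -149, 286), (522, -160, 290), (530, -163, 288), (563, -145, 267), (566, -153, 268), (585, -148, 258), (737, -36, 146), (740, -46, 149)]
159 [(667, 7, 148), (677, 2, 145), (535, -138, 267), (540, -144, 267), (532, -162, 278), (551, -156, 267), (564, -155, 261), (716, -40, 146), (723, -48, 146), (728, -56, 147)]
162 [(657, -2, 145), (662, -11, 147), (669, -17, 146), (677, -24, 145), (557, -140, 248), (557, -151, 252), (569, -151, 247), (705, -50, 144), (713, -56, 142), (724, -60, 139)]
165 [(650, -9, 140), (652, -20, 144), (656, -29, 146), (664, -35, 144), (558, -140, 238), (559, -150, 242), (571, -150, 236), (696, -58, 140), (712, -57, 132), (730, -56, 123)]
168 [(653, -6, 126), (649, -
[... 973 characters left out ...]
753, -41, 32)]
186 [(666, 5, 42), (526, -135, 182), (528, -145, 186), (530, -155, 189), (536, -161, 189), (542, -166, 188), (703, -43, 46), (719, -43, 37), (740, -39, 25), (755, -41, 19)]
189 [(667, 6, 28), (524, -138, 174), (527, -147, 177), (532, -153, 177), (534, -162, 180), (535, -173, 185), (707, -40, 31), (724, -39, 21), (740, -40, 13), (759, -38, 2)]
192 [(670, 9, 12), (524, -138, 164), (527, -146, 166), (531, -154, 167), (532, -164, 172), (538, -171, 172), (706, -41, 18), (721, -42, 11), (745, -37, -3), (748, -48, 0)]
195 [(669, 7, 1), (525, -137, 152), (526, -148, 157), (530, -155, 158), (532, -165, 162), (539, -169, 160), (710, -39, 2), (724, -41, -3), (727, -52, 0), (735, -58, 0)]
```

View pics/s2.png

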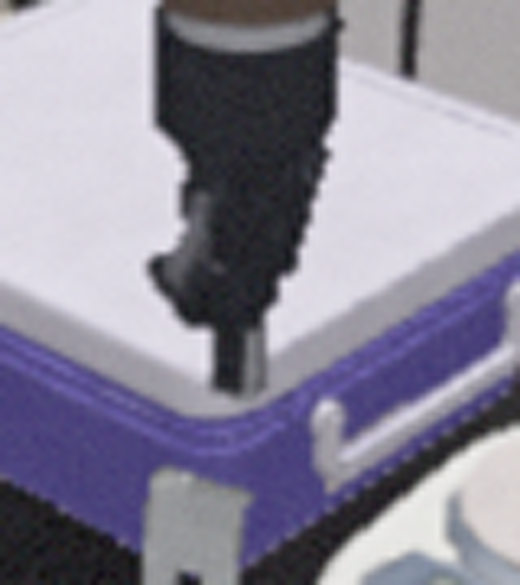

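```bash
python3 st.py; python3 -m creep '[[[0,0,0],[0,0,0],-1]]'; python3 st.py; python3 - <<'E'
from h import *
p,d=arm.get_image("scene");P=cloud("scene",d)
for r in range(156,190,2): print(r,[(int(P[r,c,0]),int(P[r,c,1]),int(P[r,c,2])) for c in range(290,311,3)])
im=cv2.resize(p[60:200,235:375,::-1],None,fx=4.2,fy=4.2,interpolation=cv2.INTER_CUBIC);cv2.imwrite("pics/s3.png",im)
E
```

```text
t 2.72 pos [ 570.9 -140.1  183.1] chest [104.9   1.3 183.1] jawyaw -2.874 down [ 0.005 -0.    -1.   ] F [-0.2  0.5 -0.5] j [ 0.04  0.33 -0.12  0.   -1.12  0.23]
clock: 2.8
position: [570.4, -140.2, 182.4]
ee_rot: [0.093, -0.701, 0.701, -0.096]
contact_force: [-0.4, -0.3, -0.4]
gripper_width: -0.0
t 2.8 pos [ 570.4 -140.2  182.4] chest [104.4   1.3 182.4] jawyaw -2.874 down [ 0.004 -0.    -1.   ] F [-0.4 -0.3 -0.4] j [ 0.03  0.33 -0.12  0.   -1.12  0.23]
156 [(522, -143, 284), (525, -150, 285), (517, -167, 295), (537, -161, 284), (558, -153, 272), (575, -149, 263), (735, -29, 144)]
158 [(682, 3, 146), (527, -149, 278), (524, -162, 284), (536, -161, 279), (560, -152, 264), (575, -150, 257), (724, -38, 145)]
160 [(676, -2, 144), (537, -139, 263), (540, -148, 265), (537, -161, 272), (558, -153, 259), (575, -149, 250), (713, -47, 146)]
162 [(662, -15, 148), (675, -17, 143), (676, -28, 148), (543, -156, 261), (564, -148, 248), (575, -150, 244), (705, -55, 146)]
164 [(658, -18, 144), (662, -28, 147), (669, -34, 146), (558, -143, 242), (564, -149, 242), (577, -149, 236), (700, -59, 142)]
166
[... 773 characters left out ...]
-28, 92), (664, -40, 97), (677, -42, 91), (683, -50, 92), (703, -46, 80), (721, -44, 71)]
180 [(660, -17, 80), (663, -29, 84), (663, -42, 90), (670, -49, 90), (686, -47, 81), (705, -45, 70), (723, -43, 60)]
182 [(537, -130, 187), (663, -28, 76), (670, -35, 76), (676, -43, 76), (686, -48, 74), (706, -44, 62), (719, -47, 56)]
184 [(528, -138, 189), (534, -144, 189), (544, -146, 185), (680, -40, 65), (692, -43, 60), (707, -43, 52), (724, -43, 44)]
186 [(527, -139, 183), (530, -147, 185), (531, -158, 190), (539, -162, 188), (545, -167, 187), (708, -43, 43), (724, -43, 35)]
188 [(525, -141, 178), (529, -148, 179), (532, -157, 182), (534, -166, 186), (693, -42, 43), (708, -44, 35), (731, -38, 21)]
```

View pics/s3.png

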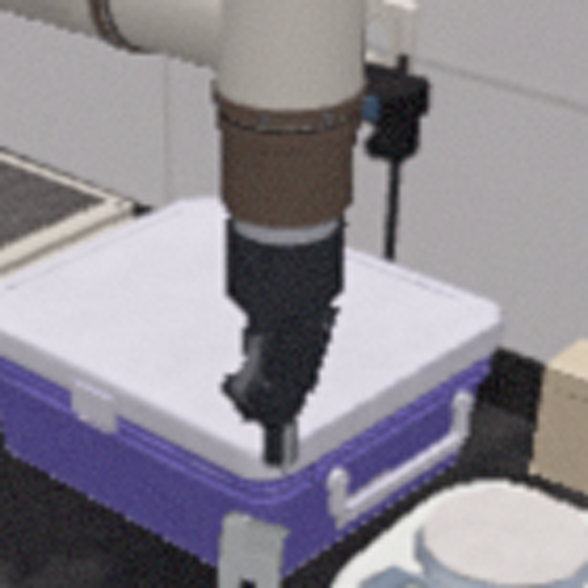

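```bash
python3 -m creep '[[[0,-1,-40],[0,0,0],-1],[[0,-1,-40],[0,0,0],-1],[[0,-1,-40],[0,0,0],-1]]'; python3 st.py; python3 - <<'E'
from h import *
p,d=arm.get_image("scene");P=cloud("scene",d)
im=cv2.resize(p[60:220,235:375,::-1],None,fx=3.7,fy=3.7,interpolation=cv2.INTER_CUBIC);cv2.imwrite("pics/s4.png",im)
for r in range(115,204,4): print(r,[(int(P[r,c,0]),int(P[r,c,1]),int(P[r,c,2])) for c in range(284,315,3)])
E
```

```text
clock: 3.1
position: [568.0, -141.5, 139.3]
ee_rot: [-0.095, 0.701, -0.701, 0.093]
contact_force: [-0.6, 1.0, 0.5]
gripper_width: -0.0
t 3.1 pos [ 568.  -141.5  139.3] chest [101.8   0.7 139.3] jawyaw -2.875 down [-0.004 -0.    -1.   ] F [-0.6  1.   0.5] j [ 0.03  0.37 -0.18  0.   -1.03  0.23]
115 [(913, 247, 142), (537, -118, 386), (530, -134, 394), (529, -144, 397), (532, -152, 398), (534, -160, 400), (538, -166, 401), (541, -172, 402), (-132, -738, 811), (556, -179, 399), (565, -181, 396)]
119 [(887, 222, 142), (536, -118, 375), (531, -133, 382), (530, -144, 386), (531, -153, 389), (534, -160, 390), (538, -166, 390), (544, -171, 390), (550, -175, 389), (557, -179, 388), (569, -179, 383)]
123 [(860, 196, 144), (536, -118, 365), (530, -134, 372), (531, -144, 375), (533, -152, 377), (535, -159, 378), (536, -168, 381), (545, -171, 379), (551, -175, 378), (557, -180, 377), (569, -180, 373)]
127 [(833, 171, 145), (840, 163, 145), (531, -133, 361), (530, -144, 364), (530, -154, 368), (534, -161, 369), (540, -165, 368), (543, -172, 369), (550, -176, 368), (558, -179, 366), (569, -180, 362
[... 2968 characters left out ...]
27, -139, 166), (528, -149, 170), (530, -159, 174), (531, -169, 178), (696, -41, 28), (711, -42, 21), (728, -41, 11), (747, -39, 0), (755, -46, 0)]
195 [(662, 11, 3), (522, -132, 151), (527, -139, 152), (528, -150, 157), (528, -161, 163), (533, -168, 163), (698, -40, 9), (714, -40, 0), (722, -47, 0), (731, -52, -1), (737, -61, 0)]
199 [(649, 0, 0), (521, -134, 138), (524, -142, 141), (669, -24, 0), (530, -159, 146), (530, -170, 152), (691, -46, 0), (697, -54, 0), (702, -64, 2), (711, -69, 0), (674, -111, 42)]
203 [(635, -14, -2), (523, -131, 121), (523, -143, 127), (654, -38, -1), (529, -161, 134), (531, -170, 137), (673, -62, 0), (680, -69, 0), (685, -78, 2), (695, -83, 0), (658, -125, 42)]
```

View pics/s4.png

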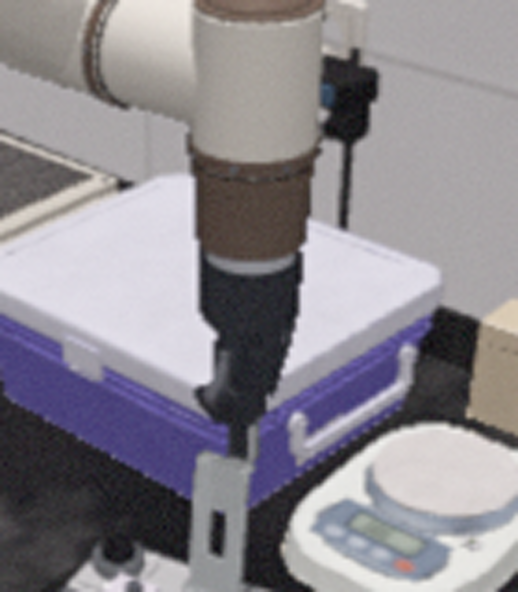

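```bash
python3 -m creep '[[[-10,-3,0],[0,0,0],-1],[[-20,-6,0],[0,0,0],-1],[[-30,-8,0],[0,0,0],-1],[[-40,-11,0],[0,0,0],-1],[[-50,-14,0],[0,0,0],-1],[[-60,-17,0],[0,0,0],-1],[[-69,-19,0],[0,0,0],-1]]'; python3 st.py; python3 - <<'E'
from h import *
p,d=arm.get_image("scene");P=cloud("scene",d)
im=cv2.resize(p[100:260,215:375,::-1],None,fx=3.7,fy=3.7,interpolation=cv2.INTER_CUBIC);cv2.imwrite("pics/s5.png",im)
E
```

```text
clock: 3.73
position: [498.8, -160.8, 140.3]
ee_rot: [-0.094, 0.701, -0.701, 0.094]
contact_force: [1.7, -0.6, -0.5]
gripper_width: -0.0
t 3.73 pos [ 498.8 -160.8  140.3] chest [ 30.    0.3 140.3] jawyaw -2.875 down [-0.  0. -1.] F [ 1.7 -0.6 -0.5] j [-0.    0.27 -0.32 -0.   -0.98  0.27]
```

View pics/s5.png

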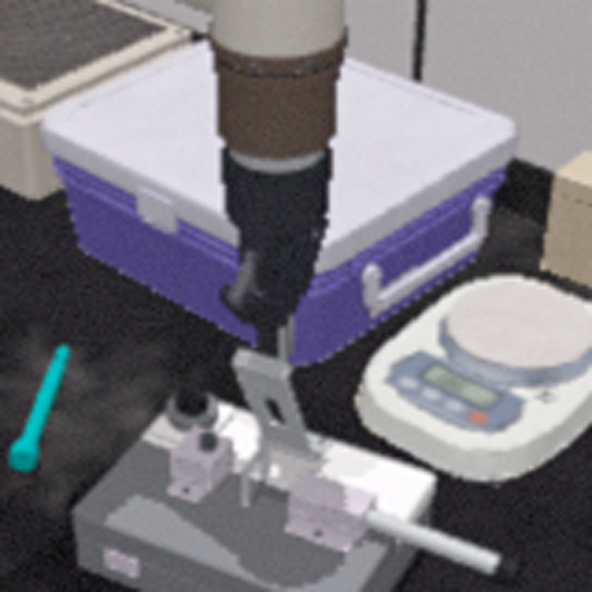

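```bash
python3 -m creep '[[[-10,-3,0],[0,0,0],-1],[[-19,-5,-2],[0,0,0],-1],[[-28,-8,-4],[0,0,0],-1],[[-37,-10,-7],[0,0,0],-1],[[-46,-13,-10],[0,0,0],-1],[[-46,-13,-10],[0,0,0],-1]]'; python3 st.py; python3 - <<'E'
from h import *
p,d=arm.get_image("scene");P=cloud("scene",d)
im=cv2.resize(p[130:260,225:355,::-1],None,fx=4.6,fy=4.6,interpolation=cv2.INTER_CUBIC);cv2.imwrite("pics/s6.png",im)
c,s=np.cos(.267),np.sin(.267);Q=P-[470,-169,0];Q=np.stack([c*Q[...,0]+s*Q[...,1],-s*Q[...,0]+c*Q[...,1],Q[...,2]],-1)
np.save("pics/q6.npy",Q)
k=(abs(Q[...,1])<26)&(Q[...,2]>110)&(abs(Q[...,0])<80)
q=Q[k]
for z in range(110,230,8):
    g=q[abs(q[:,2]-z)<4]
    if len(g):print(z,len(g),g.mean(0).round(0),g.min(0).round(0),g.max(0).round(0))
E
```

```text
clock: 4.28
position: [451.3, -173.7, 129.3]
ee_rot: [-0.095, 0.701, -0.701, 0.092]
contact_force: [-0.4, 1.4, -0.0]
gripper_width: 0.2
t 4.28 pos [ 451.3 -173.7  129.3] chest [-19.3   0.4 129.3] jawyaw -2.876 down [-0.004  0.001 -1.   ] F [-0.4  1.4 -0. ] j [-0.03  0.21 -0.43 -0.   -0.93  0.3 ]
110 1 [  9. -21. 114.] [  9. -21. 114.] [  9. -21. 114.]
118 3 [  3. -20. 119.] [ -1. -21. 117.] [  8. -19. 121.]
126 4 [ -7.  -6. 128.] [-11. -21. 124.] [ -1.  13. 130.]
134 4 [-15. -18. 136.] [-18. -21. 133.] [-12. -10. 138.]
142 1 [-21. -21. 143.] [-21. -21. 143.] [-21. -21. 143.]
150 20 [-31.   1. 152.] [-34. -21. 146.] [-26.  22. 154.]
158 63 [-27.  -1. 158.] [-34. -21. 154.] [-22.  22. 162.]
166 9 [-24.  -6. 167.] [-32. -10. 162.] [-16.   0. 170.]
174 23 [-27.  -4. 174.] [-33. -11. 170.] [-15.   6. 178.]
182 20 [-27.  -4. 182.] [-34. -10. 178.] [-16.   6. 186.]
190 23 [-27.  -4. 190.] [-33. -11. 186.] [-16.   6. 194.]
198 7 [-21.  -8. 197.] [-31. -10. 195.] [-11.  -5. 199.]
206 19 [-22.  -8. 207.] [-49. -13. 203.] [  4.  11. 210.]
214 49 [-26.  -7. 214.] [-53. -14. 210.] [ 17.  11. 218.]
222 29 [-24.  -9. 222.] [-61. -14. 219.] [ 22.  11. 226.]
```

View pics/s6.png

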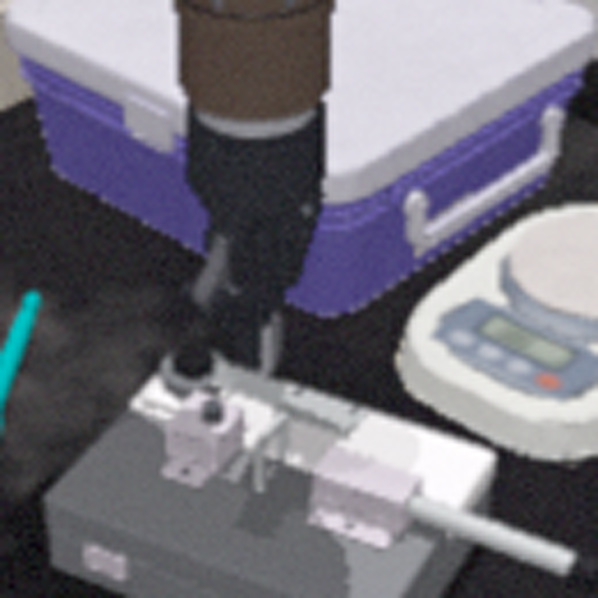

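```bash
python3 -m creep '[[[0,0,-10],[0,0,0],-1],[[0,0,-20],[0,0,0],-1],[[-2,-1,-27],[0,0,0],-1],[[-5,-2,-34],[0,0,0],-1],[[-9,-2,-41],[0,0,0],-1],[[-12,-3,-48],[0,0,0],-1],[[-15,-4,-55],[0,0,0],-1],[[-17,-5,-62],[0,0,0],-1],[[-17,-5,-64],[0,0,0],-1]]'; python3 st.py; python3 - <<'E'
from h import *
p,d=arm.get_image("scene");P=cloud("scene",d)
im=cv2.resize(p[130:260,225:355,::-1],None,fx=4.6,fy=4.6,interpolation=cv2.INTER_CUBIC);cv2.imwrite("pics/s7.png",im)
E
```

```text
clock: 5.08
position: [435.8, -178.4, 64.8]
ee_rot: [-0.095, 0.701, -0.701, 0.093]
contact_force: [-0.6, 0.0, 1.1]
gripper_width: -0.2
t 5.08 pos [ 435.8 -178.4   64.8] chest [-35.5  -0.   64.8] jawyaw -2.875 down [-0.003  0.    -1.   ] F [-0.6  0.   1.1] j [-0.04  0.28 -0.54 -0.   -0.75  0.31]
```

View pics/s7.png

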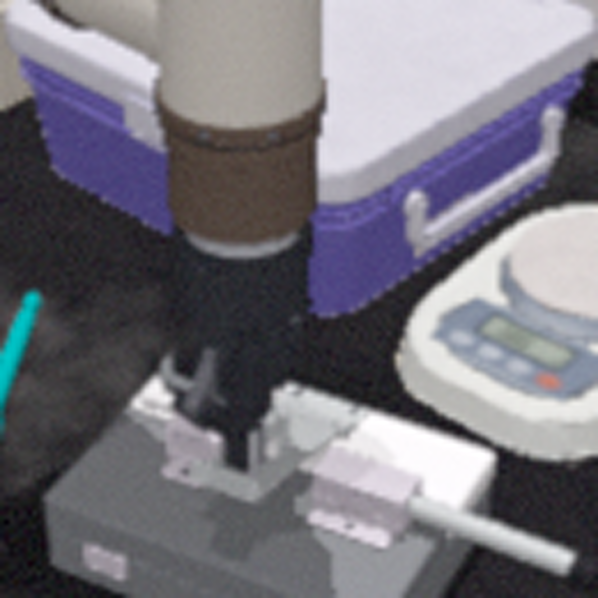

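```bash
python3 -m creep '[[[-1,0,-7],[0,0,0],-1],[[-2,-1,-14],[0,0,0],-1],[[-3,-1,-18],[0,0,0],-1],[[-3,-1,-20],[0,0,0],-1]]'; python3 -m creep '[[[0,0,-2],[0,0,0],-1],[[0,0,-3],[0,0,0],-1]]'; python3 st.py
```

```text
clock: 5.47
position: [433.9, -179.4, 45.4]
ee_rot: [-0.094, 0.701, -0.701, 0.094]
contact_force: [-1.0, -0.9, 0.3]
gripper_width: 0.3
clock: 5.63
position: [433.9, -179.4, 42.8]
ee_rot: [-0.094, 0.701, -0.701, 0.094]
contact_force: [-1.2, 0.5, 1.8]
gripper_width: 0.1
t 5.63 pos [ 433.9 -179.4   42.8] chest [-37.6  -0.5  42.8] jawyaw -2.875 down [-0.001  0.    -1.   ] F [-1.2  0.5  1.8] j [-0.04  0.31 -0.57 -0.   -0.69  0.31]
```

```bash
python3 -m creep '[[[0,0,-1],[0,0,0],-1],[[0,0,-2],[0,0,0],-1]]'|grep -E "pos|force";python3 -m creep '[[[0,0,-1],[0,0,0],-1],[[0,0,-2],[0,0,0],-1]]'|grep -E "pos|force"; python3 -m creep '[[[0,0,-1],[0,0,0],-1],[[0,0,-1],[0,0,0],-1]]'|grep -E "pos|force"
```

```text
position: [434.2, -179.4, 41.1]
contact_force: [0.2, 0.1, 0.5]
position: [434.3, -179.4, 39.2]
contact_force: [-0.9, 0.3, 1.3]
position: [434.3, -179.4, 38.9]
contact_force: [-2.8, 1.1, 5.9]
```

```bash
python3 -m creep '[[[0,0,-1],[0,0,0],-1],[[0,0,-1],[0,0,0],-1],[[0,0,-1],[0,0,0],-1]]'|grep -E "pos|force"
python3 - <<'E'
from h import *
p,d=arm.get_image("scene");P=cloud("scene",d)
im=cv2.resize(p[150:270,225:365,::-1],None,fx=5,fy=5,interpolation=cv2.INTER_CUBIC);cv2.imwrite("pics/s8.png",im)
c,s=np.cos(.267),np.sin(.267);Q=P-[470,-169,0];Q=np.stack([c*Q[...,0]+s*Q[...,1],-s*Q[...,0]+c*Q[...,1],Q[...,2]],-1)
k=(abs(Q[...,1])<22)&(Q[...,2]>66)&(Q[...,0]<-45)&(Q[...,0]>-75)
print(Q[k].round(0)[:20], np.median(Q[k],0))
E
```

```text
position: [434.3, -179.4, 38.8]
contact_force: [-4.3, 2.8, 13.5]
[[-51.  19. 431.]
 [-48.  18. 430.]
 [-50.  14. 431.]
 [-48.  13. 431.]
 [-49.  10. 432.]
 [-46.   9. 431.]
 [-50.  22. 428.]
 [-52.  18. 429.]
 [-54.  15. 431.]
 [-53.  13. 431.]
 [-51.  11. 430.]
 [-53.   7. 432.]
 [-48.   8. 430.]
 [-50.   4. 431.]
 [-51.   1. 433.]
 [-47.   1. 431.]
 [-45.  -1. 431.]
 [-46.  -4. 431.]
 [-58.  17. 430.]
 [-56.  16. 429.]] [-70.00557351  -7.98737726 244.98184012]
```

View pics/s8.png

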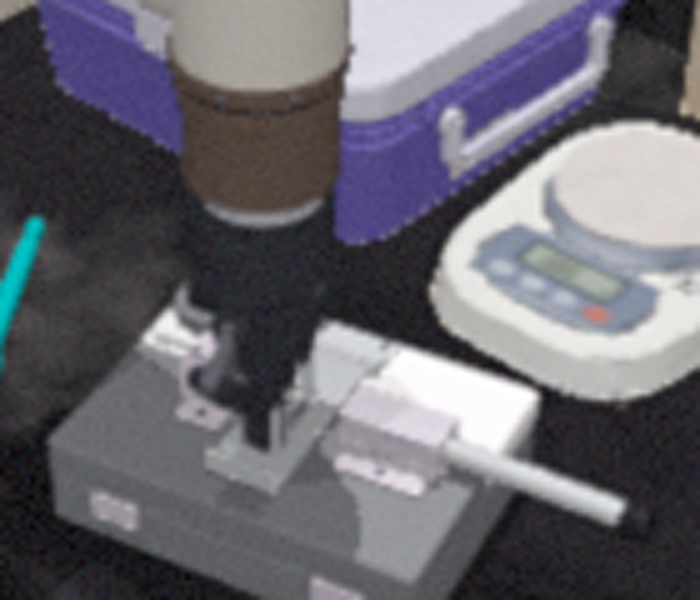

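```bash
python3 - <<'E'
from h import *
p,d=arm.get_image("scene");P=cloud("scene",d)
c,s=np.cos(.267),np.sin(.267);Q=P-[470,-169,0];Q=np.stack([c*Q[...,0]+s*Q[...,1],-s*Q[...,0]+c*Q[...,1],Q[...,2]],-1)
for r in range(230,256,2):print(r,[tuple(int(x) for x in Q[r,cc]) for cc in range(264,292,3)])
p,d=arm.get_image("top");P=cloud("top",d)
im=cv2.resize(p[150:280,240:400,::-1],None,fx=4,fy=4);cv2.imwrite("pics/t8.png",im)
E
```

```text
230 [(-18, 54, 66), (-80, 6, 135), (-96, -12, 155), (-81, -12, 143), (-64, -11, 130), (-47, -11, 117), (-31, -11, 104), (12, 2, 64), (9, -8, 70), (15, -15, 69)]
232 [(-28, 48, 69), (-21, 42, 66), (-21, 32, 70), (-82, -12, 137), (-63, -10, 122), (-44, -9, 105), (-31, -11, 96), (5, -1, 63), (-1, -14, 74), (5, -20, 71)]
234 [(-32, 46, 65), (-31, 36, 68), (-25, 30, 66), (-49, 6, 96), (-67, -13, 119), (-43, -8, 98), (-31, -11, 90), (-9, -9, 70), (-6, -17, 72), (6, -20, 63)]
236 [(-39, 41, 65), (-32, 36, 62), (-31, 27, 65), (-51, 5, 90), (-48, -2, 91), (-43, -8, 90), (-30, -11, 81), (-17, -13, 71), (-11, -19, 69), (-3, -24, 65)]
238 [(-47, 37, 65), (-44, 29, 66), (-43, 20, 70), (-50, 6, 82), (-47, -1, 83), (-42, -8, 82), (-29, -10, 72), (-23, -16, 70), (-14, -21, 65), (-9, -28, 63)]
240 [(-54, 33, 66), (-65, 16, 82), (-50, 16, 70), (-44, 10, 67), (-41, 2, 69), (-44, -8, 76), (-34, -13, 70), (-31, -20, 70), (-19, -23, 62), (-18, -32, 65)]
242 [(-60, 29, 65), (-65, 16, 75), (-65, 7, 79), (-63, 0, 81), (-48, -1, 69), (-47, -10, 72), (-41, -16, 69), (-33, -21, 65), (-28, -28, 64), (-24, -35, 6
[... 273 characters left out ...]
, 66), (-46, -28, 64), (-43, -36, 65), (-40, -44, 66)]
248 [(-80, 18, 64), (-77, 10, 65), (-74, 2, 66), (-69, -3, 64), (-65, -11, 65), (-65, -20, 68), (-56, -24, 63), (-54, -32, 65), (-47, -38, 62), (-46, -47, 65)]
250 [(-84, 16, 61), (-85, 6, 66), (-80, 0, 65), (-76, -7, 65), (-72, -14, 64), (-69, -22, 66), (-65, -29, 65), (-60, -36, 65), (-54, -41, 62), (-52, -50, 64)]
252 [(-84, 16, 53), (-87, 4, 62), (-84, -2, 62), (-82, -11, 65), (-79, -18, 65), (-74, -25, 64), (-70, -32, 64), (-67, -39, 65), (-64, -47, 66), (-58, -53, 64)]
254 [(-85, 15, 47), (-731, -390, 811), (-85, -3, 55), (-85, -12, 60), (-85, -21, 64), (-82, -29, 65), (-78, -36, 66), (-73, -43, 64), (-70, -50, 65), (-68, -58, 67)]
```

View pics/t8.png

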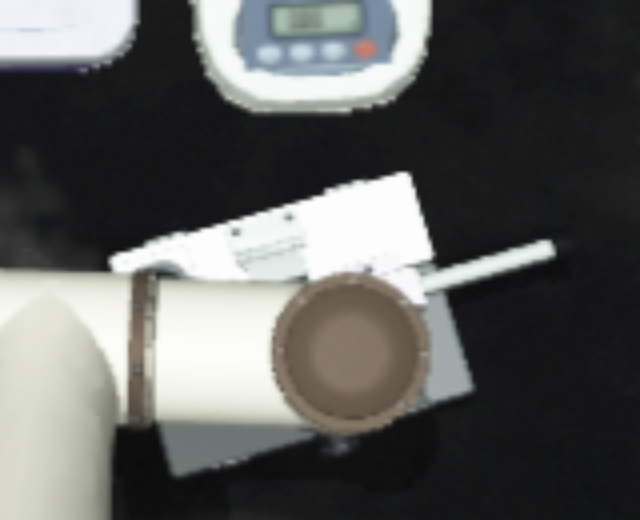

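```bash
python3 -m creep '[[[0,0,30],[0,0,0],-1],[[0,0,70],[0,0,0],-1],[[10,-20,110],[0,0,0],-1],[[97,-213,110],[0,0,0],-1],[[97,-213,110],[0,0,0],-1],[[97,-213,110],[0,0,0],-1],[[97,-213,110],[0,0,0],-1],[[97,-213,110],[0,0,0],-1],[[97,-213,110],[0,0,0],-1],[[97,-213,110],[0,0,0],-1]]'; python3 st.py; python3 - <<'E'
from h import *
p,d=arm.get_image("scene")
im=cv2.resize(p[150:290,225:425,::-1],None,fx=4,fy=4,interpolation=cv2.INTER_CUBIC);cv2.imwrite("pics/s9.png",im)
p,d=arm.get_image("top");P=cloud("top",d);np.save("pics/top9.npy",d)
im=cv2.resize(p[170:280,250:440,::-1],None,fx=4,fy=4,interpolation=cv2.INTER_CUBIC);cv2.imwrite("pics/t9.png",im)
E
```

```text
clock: 7.37
position: [531.4, -394.4, 145.3]
ee_rot: [-0.093, 0.701, -0.701, 0.093]
contact_force: [-0.4, -0.1, -0.7]
gripper_width: -0.2
t 7.37 pos [ 531.4 -394.4  145.3] chest [  -0.3 -233.6  145.3] jawyaw -2.878 down [-0.001  0.001 -1.   ] F [-0.4 -0.1 -0.7] j [-0.39  0.49  0.03 -0.   -1.12  0.66]
```

View pics/s9.png

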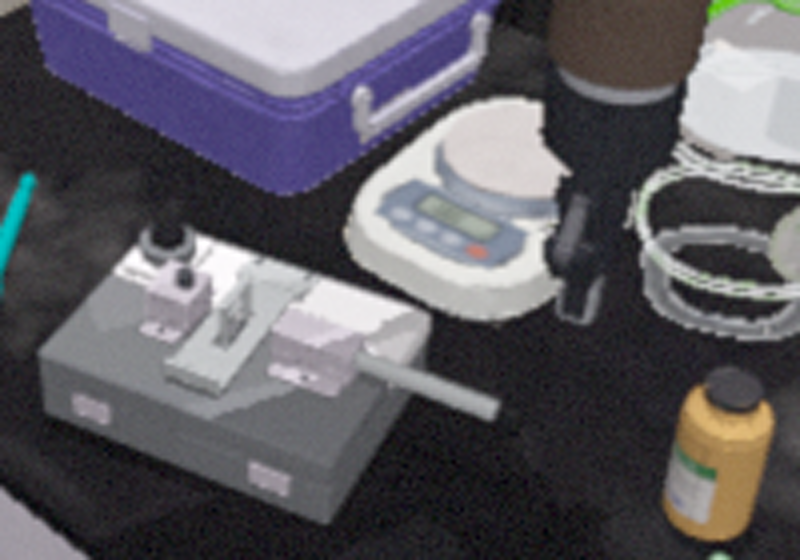

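View pics/t9.png

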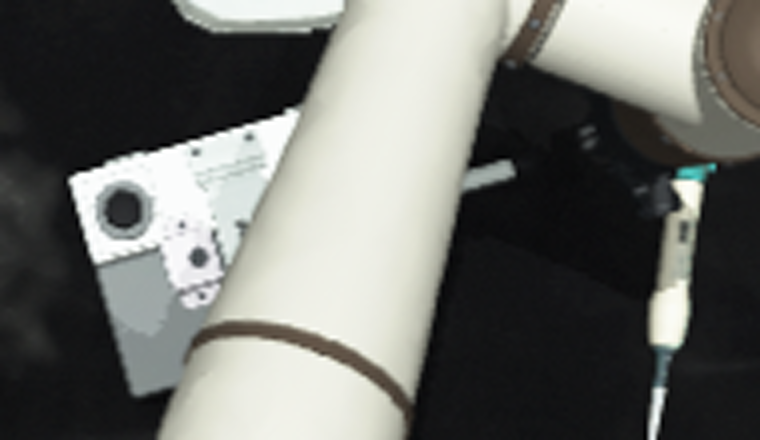

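```bash
python3 - <<'E'
from h import *
for z in(145,177): print((proj("scene",[531.4,-394.4,z])[0]-[225,150])*4)
p,d=arm.get_image("scene");P=cloud("scene",d)
c,s=np.cos(.267),np.sin(.267);Q=P-[470,-169,0];Q=np.stack([c*Q[...,0]+s*Q[...,1],-s*Q[...,0]+c*Q[...,1],Q[...,2]],-1)
k=(abs(Q[...,0])<40)&(Q[...,1]<-190)&(Q[...,1]>-260)&(Q[...,2]>30);q=Q[k]
for z in range(35,215,6):
    g=q[abs(q[:,2]-z)<3]
    if len(g):print(z,len(g),g.mean(0).round(0),g.min(0).round(0),g.max(0).round(0))
im=cv2.resize(np.clip(p[225:275,320:370,::-1].astype(int)*3,0,255).astype(np.uint8),None,fx=10,fy=10,interpolation=cv2.INTER_CUBIC);cv2.imwrite("pics/s10.png",im)
k=(abs(Q[...,0])<20)&(Q[...,1]<-185)&(Q[...,1]>-260)&(Q[...,2]>30)&(Q[...,2]<100)
ys,xs=np.nonzero(k);print(xs.min(),xs.max(),ys.min(),ys.max())
E
```

```text
[566.30674267 353.09997924]
[573.032291   314.43444326]
71 5 [  -6. -207.   72.] [ -13. -210.   70.] [   6. -197.   73.]
77 19 [ -10. -203.   77.] [ -14. -210.   74.] [   3. -192.   80.]
83 22 [  -6. -200.   84.] [ -14. -210.   81.] [   5. -191.   86.]
89 21 [  -4. -203.   88.] [ -12. -211.   87.] [   4. -195.   89.]
179 5 [  -6. -232.  180.] [  -8. -239.  177.] [  -4. -225.  182.]
185 12 [  -6. -232.  185.] [ -11. -242.  182.] [   1. -221.  188.]
191 20 [  -9. -234.  191.] [ -15. -241.  188.] [   8. -221.  194.]
197 20 [ -10. -232.  198.] [ -15. -242.  194.] [   2. -219.  200.]
203 17 [ -10. -232.  203.] [ -16. -241.  201.] [   3. -222.  206.]
209 13 [ -10. -234.  209.] [ -15. -241.  206.] [   5. -226.  212.]
345 355 249 258
```

View pics/s10.png

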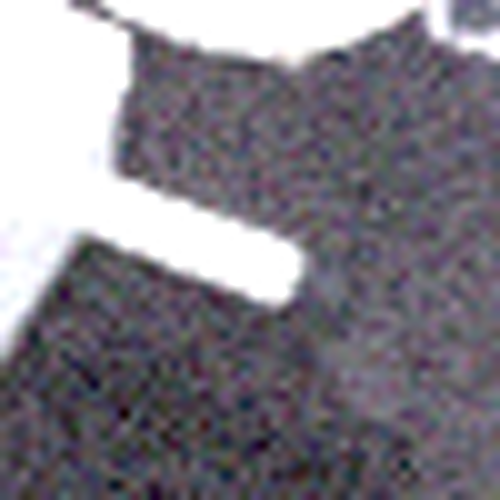

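```bash
python3 -m creep '[[[0,0,-40],[0,0,0],-1],[[0,0,-80],[0,0,0],-1],[[0,0,-100],[0,0,0],-1],[[0,0,-104],[0,0,0],-1],[[0,0,-104],[0,0,0],-1],[[0,0,-104],[0,0,0],-1]]' >/dev/null; python3 st.py; python3 - <<'E'
from h import *
p,d=arm.get_image("scene");P=cloud("scene",d)
c,s=np.cos(.267),np.sin(.267);Q=P-[470,-169,0];Q=np.stack([c*Q[...,0]+s*Q[...,1],-s*Q[...,0]+c*Q[...,1],Q[...,2]],-1)
k=(abs(Q[...,0])<40)&(Q[...,1]<-185)&(Q[...,1]>-260)&(Q[...,2]>30);q=Q[k]
for z in range(35,130,6):
    g=q[abs(q[:,2]-z)<3]
    if len(g):print(z,len(g),g.mean(0).round(0),g.min(0).round(0),g.max(0).round(0))
im=cv2.resize(p[200:290,300:410,::-1],None,fx=7,fy=6,interpolation=cv2.INTER_CUBIC);cv2.imwrite("pics/s11.png",im)
E
```

```text
t 8.02 pos [ 532.5 -392.3   45.3] chest [   1.4 -231.9   45.3] jawyaw -2.873 down [ 0.003 -0.002 -1.   ] F [-0.2  0.2  0.4] j [-0.39  0.58 -0.09  0.   -0.91  0.66]
71 6 [  -6. -201.   71.] [ -13. -210.   68.] [   7. -186.   74.]
77 23 [  -9. -204.   78.] [ -14. -240.   75.] [   4. -186.   80.]
83 39 [  -6. -204.   83.] [ -14. -242.   80.] [   5. -186.   86.]
89 39 [  -5. -216.   89.] [ -14. -242.   86.] [   8. -195.   91.]
95 14 [  -9. -234.   95.] [ -15. -242.   93.] [   4. -221.   98.]
101 17 [  -9. -234.  101.] [ -13. -242.   98.] [   1. -221.  104.]
107 8 [  -9. -234.  106.] [ -13. -242.  104.] [   1. -225.  109.]
119 4 [  -1. -243.  120.] [  -6. -245.  117.] [   7. -243.  122.]
125 12 [ -17. -236.  126.] [ -32. -245.  122.] [  10. -223.  128.]
```

View pics/s11.png

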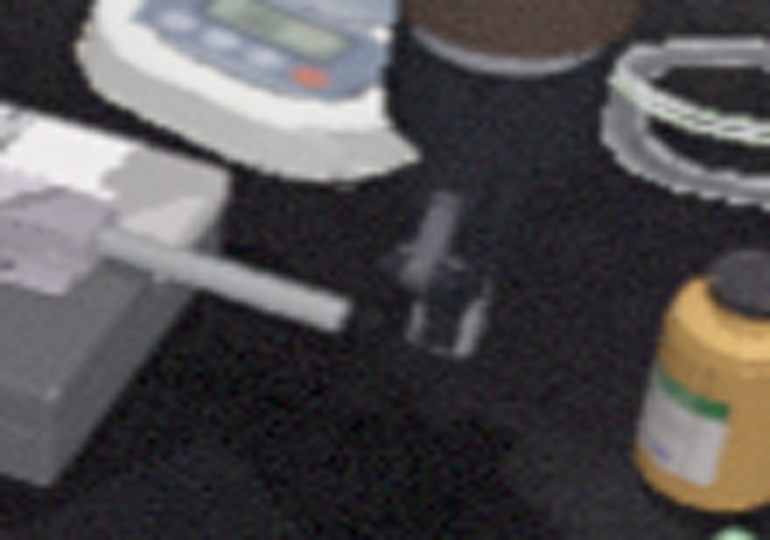

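```bash
python3 -m creep '[[[0,0,-2],[0,0,0],-1],[[-1,5,-2],[0,0,0],-1],[[-2,8,-2],[0,0,0],-1],[[-3,11,-2],[0,0,0],-1],[[-4,14,-2],[0,0,0],-1]]' |grep force; python3 st.py
python3 -m creep '[[[-1,4,0],[0,0,0],-1],[[-2,8,0],[0,0,0],-1],[[-3,12,0],[0,0,0],-1],[[-4,15,0],[0,0,0],-1]]' |grep force; python3 st.py
```

```text
contact_force: [0.9, -3.2, 1.4]
t 8.48 pos [ 528.2 -379.1   42.3] chest [   0.7 -218.    42.3] jawyaw -2.874 down [ 0.003 -0.002 -1.   ] F [ 0.9 -3.2  1.4] j [-0.37  0.56 -0.12  0.   -0.88  0.64]
contact_force: [1.3, -5.2, 1.7]
t 8.82 pos [ 524.5 -364.2   42.5] chest [   1.1 -202.7   42.5] jawyaw -2.874 down [ 0.003 -0.002 -1.   ] F [ 1.3 -5.2  1.7] j [-0.35  0.55 -0.15  0.   -0.87  0.62]
```

```bash
python3 -m creep '[[[-1,5,0],[0,0,0],-1],[[-3,10,0],[0,0,0],-1],[[-4,15,0],[0,0,0],-1],[[-5,20,0],[0,0,0],-1],[[-7,25,0],[0,0,0],-1]]' |grep force; python3 st.py
python3 - <<'E'
from h import *
p,d=arm.get_image("scene")
im=cv2.resize(p[180:280,230:390,::-1],None,fx=5,fy=5,interpolation=cv2.INTER_CUBIC);cv2.imwrite("pics/s12.png",im)
E
```

```text
contact_force: [-0.2, -0.8, 0.1]
t 9.23 pos [ 515.9 -337.7   41.2] chest [  -0.3 -174.8   41.2] jawyaw -2.875 down [-0.     0.001 -1.   ] F [-0.2 -0.8  0.1] j [-0.32  0.52 -0.21 -0.   -0.85  0.58]
```

View pics/s12.png

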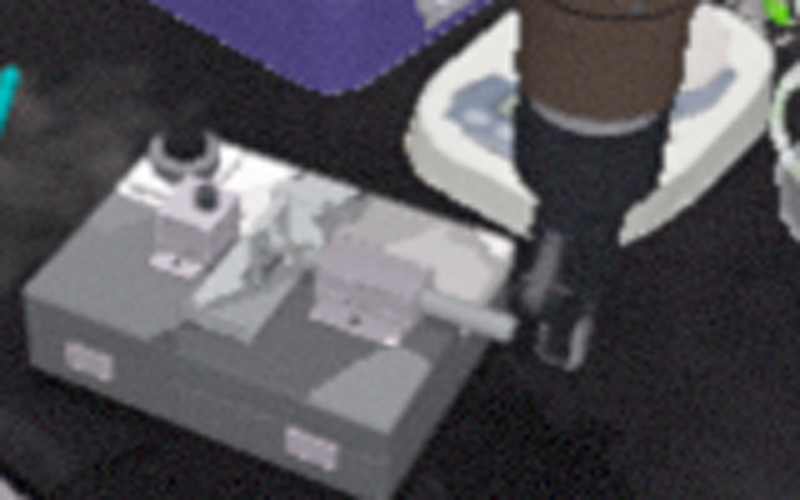

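```bash
python3 -m creep '[[[-1,5,0],[0,0,0],-1],[[-3,10,0],[0,0,0],-1],[[-4,15,0],[0,0,0],-1],[[-5,20,0],[0,0,0],-1],[[-6,24,0],[0,0,0],-1]]' |grep force; python3 st.py
python3 -m creep '[[[-1,3,0],[0,0,0],-1],[[-2,6,0],[0,0,0],-1],[[-2,9,0],[0,0,0],-1]]' |grep force; python3 st.py
python3 -m creep '[[[-1,3,0],[0,0,0],-1],[[-1,5,0],[0,0,0],-1]]' |grep force; python3 st.py
```

```text
contact_force: [0.2, -0.7, -0.3]
t 9.7 pos [ 509.8 -313.5   40.8] chest [   0.2 -149.9   40.8] jawyaw -2.874 down [-0.001  0.001 -1.   ] F [ 0.2 -0.7 -0.3] j [-0.28  0.49 -0.25 -0.   -0.82  0.55]
contact_force: [-0.1, -0.4, -0.8]
t 9.95 pos [ 507.9 -305.    41.1] chest [   0.7 -141.2   41.1] jawyaw -2.875 down [-0.  0. -1.] F [-0.1 -0.4 -0.8] j [-0.27  0.49 -0.27 -0.   -0.82  0.53]
contact_force: [-1.2, -4.3, 1.4]
t 10.12 pos [ 507.5 -300.8   41.6] chest [   1.4 -137.    41.6] jawyaw -2.874 down [ 0.001 -0.001 -1.   ] F [-1.2 -4.3  1.4] j [-0.26  0.48 -0.28  0.   -0.81  0.53]
```

```bash
for i in 1; do python3 -m creep '[[[-1,2,0],[0,0,0],-1],[[-1,4,0],[0,0,0],-1]]' |grep -E "force|pos"; python3 -m creep '[[[-1,2,0],[0,0,0],-1],[[-1,4,0],[0,0,0],-1]]' |grep -E "force|pos";  done; python3 st.py
```

```text
position: [507.1, -297.6, 41.9]
contact_force: [-1.2, -11.6, 1.1]
position: [505.9, -294.2, 41.9]
contact_force: [-0.1, -6.6, 0.6]
t 10.45 pos [ 505.9 -294.2   41.9] chest [   1.6 -130.2   41.9] jawyaw -2.874 down [ 0.002 -0.003 -1.   ] F [-0.1 -6.6  0.6] j [-0.25  0.47 -0.29  0.   -0.8   0.51]
```

```bash
python3 - <<'E'
from h import *
p,d=arm.get_image("scene");P=cloud("scene",d)
c,s=np.cos(.267),np.sin(.267);Q=P-[470,-169,0];Q=np.stack([c*Q[...,0]+s*Q[...,1],-s*Q[...,0]+c*Q[...,1],Q[...,2]],-1)
im=cv2.resize(p[180:280,230:390,::-1],None,fx=5,fy=5,interpolation=cv2.INTER_CUBIC);cv2.imwrite("pics/s13.png",im)
E
```

```text
(no output)
```

View pics/s13.png

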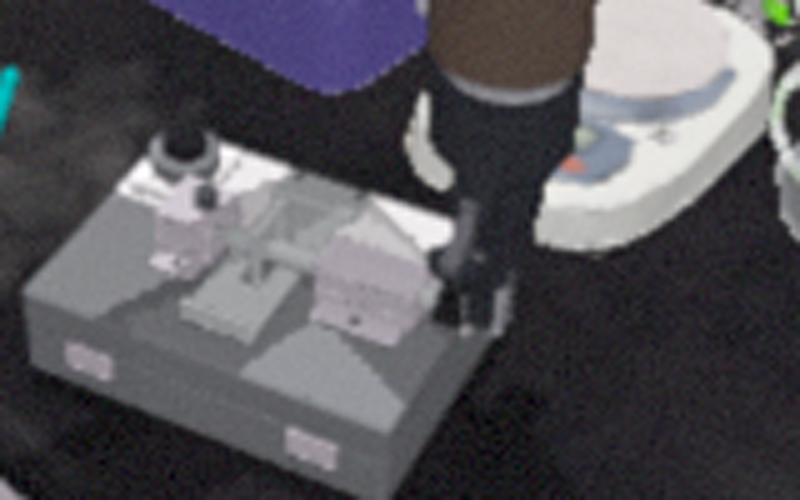

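```bash
python3 -m creep '[[[-1,2,0],[0,0,0],-1],[[-1,4,0],[0,0,0],-1]]' |grep -E "force|pos"; python3 -m creep '[[[-1,2,0],[0,0,0],-1],[[-1,3,0],[0,0,0],-1]]' |grep -E "force|pos";  python3 st.py
```

```text
position: [504.0, -288.1, 41.1]
contact_force: [-0.3, 0.1, 0.5]
position: [502.9, -285.8, 40.9]
contact_force: [-0.7, -10.5, -3.5]
t 10.83 pos [ 502.9 -285.8   40.9] chest [   0.9 -121.3   40.9] jawyaw -2.874 down [-0.001 -0.001 -1.   ] F [ -0.7 -10.5  -3.5] j [-0.24  0.47 -0.31  0.   -0.8   0.5 ]
```

```bash
python3 -m creep '[[[0,1,0],[0,0,0],-1],[[0,1,0],[0,0,0],-1],[[0,1,0],[0,0,0],-1]]' |grep -E "force|pos"; python3 - <<'E'
from h import *
p,d=arm.get_image("scene")
im=cv2.resize(p[180:280,230:390,::-1],None,fx=5,fy=5,interpolation=cv2.INTER_CUBIC);cv2.imwrite("pics/s14.png",im)
E
```

```text
position: [503.0, -285.8, 40.9]
contact_force: [0.0, -9.7, -3.1]
```

View pics/s14.png

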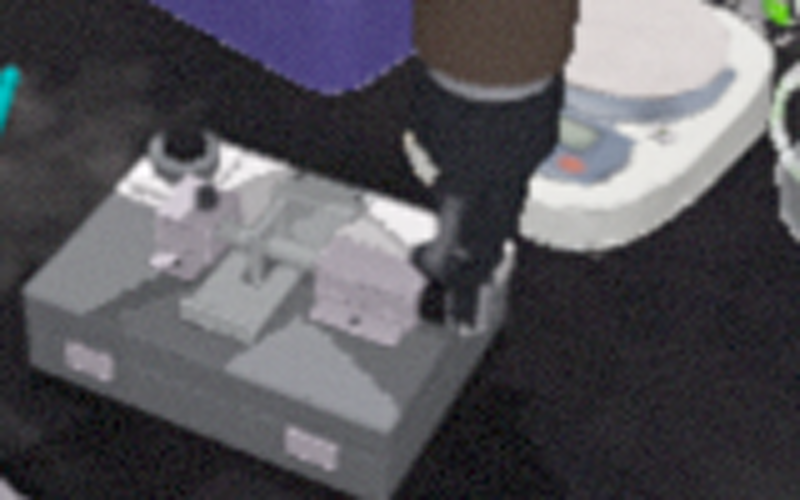

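```bash
python3 -m creep '[[[2,-7,0],[0,0,0],-1],[[4,-15,5],[0,0,0],-1],[[4,-15,45],[0,0,0],-1],[[4,-15,85],[0,0,0],-1],[[0,0,120],[0,0,0],-1],[[-10,208,120],[0,0,0],-1],[[-10,208,120],[0,0,0],-1],[[-10,208,120],[0,0,0],-1],[[-10,208,120],[0,0,0],-1],[[-10,208,120],[0,0,0],-1],[[-10,208,120],[0,0,0],-1],[[-10,208,120],[0,0,0],-1]]' |grep force; python3 st.py; python3 - <<'E'
from h import *
p,d=arm.get_image("scene")
im=cv2.resize(p[160:280,230:370,::-1],None,fx=5,fy=5,interpolation=cv2.INTER_CUBIC);cv2.imwrite("pics/s15.png",im)
P=cloud("scene",d);c,s=np.cos(.267),np.sin(.267);Q=P-[470,-169,0];Q=np.stack([c*Q[...,0]+s*Q[...,1],-s*Q[...,0]+c*Q[...,1],Q[...,2]],-1)
k=(abs(Q[...,0])<25)&(Q[...,1]<-90)&(Q[...,1]>-160)&(Q[...,2]>72);q=Q[k];print("head y",q.min(0).round(0),q.max(0).round(0))
k=(abs(Q[...,0]-46)<30)&(abs(Q[...,1]-83)<30)&(Q[...,2]>72)&(Q[...,2]<112);q=Q[k]
for z in range(72,112,4):
    g=q[abs(q[:,2]-z)<2]
    if len(g):print(z,len(g),g.mean(0).round(0),g.min(0).round(0),g.max(0).round(0))
p,d=arm.get_image("top")
im=cv2.resize(p[170:280,250:400,::-1],None,fx=5,fy=5,interpolation=cv2.INTER_CUBIC);cv2.imwrite("pics/t15.png",im)
E
```

```text
contact_force: [-0.4, 0.3, 0.1]
t 12.13 pos [493.3 -74.  161.7] chest [ 47.5  85.5 161.7] jawyaw -2.87 down [ 0.     0.001 -1.   ] F [-0.4  0.3  0.1] j [ 0.18  0.2  -0.35 -0.   -1.02  0.1 ]
head y [ -15. -111.   72.] [ 11. -90.  94.]
72 26 [41. 83. 73.] [18. 59. 72.] [ 73. 108.  74.]
76 18 [35. 81. 76.] [19. 62. 74.] [ 67. 104.  77.]
80 10 [35. 74. 80.] [26. 62. 79.] [49. 94. 82.]
84 54 [39. 79. 84.] [24. 61. 82.] [ 66. 105.  86.]
88 13 [38. 79. 88.] [29. 68. 86.] [58. 97. 90.]
92 17 [43. 81. 92.] [33. 71. 90.] [59. 96. 94.]
96 32 [44. 83. 95.] [31. 70. 94.] [59. 94. 98.]
```

View pics/s15.png

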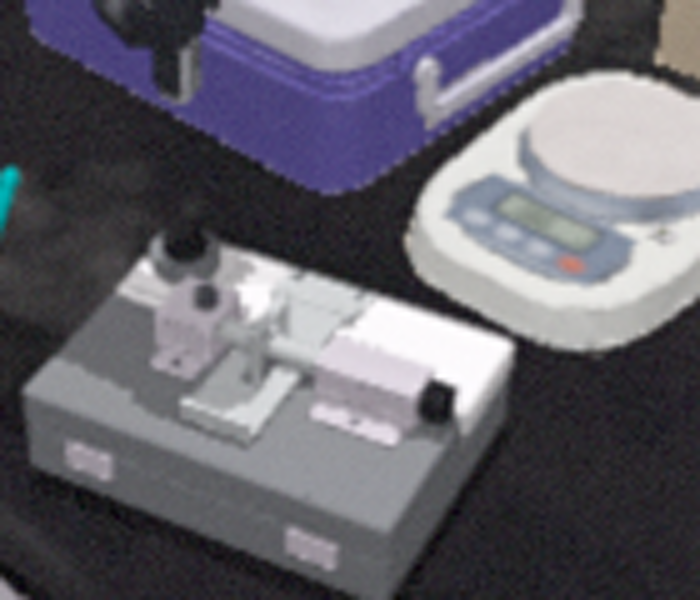

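View pics/t15.png

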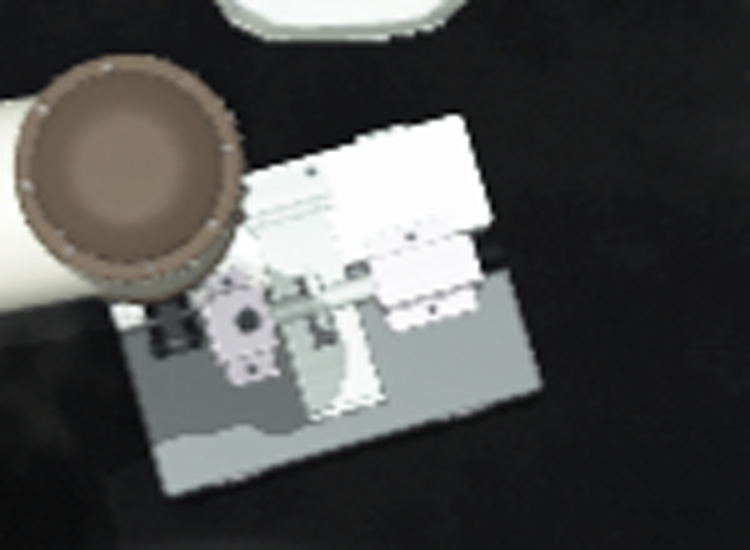

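```bash
python3 -m creep '[[[-1,-3,-40],[0,0,0],-1],[[-1,-3,-75],[0,0,0],-1],[[-1,-3,-90],[0,0,0],-1],[[-1,-3,-94],[0,0,0],-1],[[-1,-3,-94],[0,0,0],-1]]' |grep force; python3 st.py
python3 -m creep '[[[0,0,-2],[0,0,0],-1],[[0,0,-4],[0,0,0],-1]]' |grep -E "pos|force"; python3 -m creep '[[[0,0,-1],[0,0,0],-1],[[0,0,-2],[0,0,0],-1]]' |grep -E "pos|force"
```

```text
contact_force: [0.1, 0.6, 1.0]
t 12.65 pos [491.6 -80.8  66.1] chest [44.1 79.3 66.1] jawyaw -2.877 down [-0.003 -0.001 -1.   ] F [0.1 0.6 1. ] j [ 0.16  0.32 -0.47  0.   -0.78  0.1 ]
position: [493.8, -79.8, 64.6]
contact_force: [0.2, -0.2, -0.9]
position: [493.0, -79.4, 62.1]
contact_force: [-0.1, -0.2, 1.4]
```

```bash
python3 -m creep '[[[0,2,-1],[0,0,0],-1],[[0,2,-2],[0,0,0],-1]]' |grep -E "pos|force"; python3 -m creep '[[[0,0,-1],[0,0,0],-1],[[0,0,-2],[0,0,0],-1]]' |grep -E "pos|force"; python3 -m creep '[[[0,0,-1],[0,0,0],-1],[[0,0,-1],[0,0,0],-1]]' |grep -E "pos|force"
```

```text
position: [493.0, -77.3, 60.0]
contact_force: [0.6, -1.8, 2.8]
position: [493.0, -77.3, 57.7]
contact_force: [0.2, -1.3, 3.6]
position: [493.0, -77.3, 56.6]
contact_force: [-0.1, -0.2, 4.9]
```

```bash
python3 -m creep '[[[0,0,-1],[0,0,0],-1],[[0,0,-1],[0,0,0],-1]]' |grep -E "pos|force"; python3 -m creep '[[[0,0,-1],[0,0,0],-1],[[0,0,-1],[0,0,0],-1]]' |grep -E "pos|force"; python3 -m creep '[[[0,0,-1],[0,0,0],-1],[[0,0,-1],[0,0,0],-1]]' |grep -E "pos|force"
```

```text
position: [493.0, -77.3, 56.5]
contact_force: [-1.9, -0.1, 9.6]
position: [493.0, -77.3, 56.3]
contact_force: [-4.5, 0.1, 15.5]
position: [493.1, -77.4, 56.2]
contact_force: [-5.6, 1.8, 22.6]
```

```bash
python3 -m creep '[[[0,0,5],[0,0,0],-1],[[0,0,15],[0,0,0],-1],[[0,0,50],[0,0,0],-1],[[0,0,90],[0,0,0],-1],[[0,0,130],[0,0,0],-1],[[-40,100,150],[0,0,0],-1],[[-80,200,150],[0,0,0],-1],[[-80,200,150],[0,0,0],-1],[[-80,200,150],[0,0,0],-1],[[-80,200,150],[0,0,0],-1],[[-80,200,150],[0,0,0],-1],[[-80,200,150],[0,0,0],-1]]' |grep force; python3 st.py; python3 - <<'E'
from h import *
for n,B in(("scene",(160,280,230,370)),("top",(170,280,250,400))):
    p,d=arm.get_image(n)
    cv2.imwrite(f"pics/{n}16.png",cv2.resize(p[B[0]:B[1],B[2]:B[3],::-1],None,fx=5,fy=5,interpolation=cv2.INTER_CUBIC))
    P=cloud(n,d);c,s=np.cos(.267),np.sin(.267);Q=P-[470,-169,0];Q=np.stack([c*Q[...,0]+s*Q[...,1],-s*Q[...,0]+c*Q[...,1],Q[...,2]],-1)
    k=(abs(Q[...,0])<16)&(Q[...,1]<-97)&(Q[...,1]>-160)&(Q[...,2]>70);q=Q[k];print("head y",q.min(0).round(0),q.max(0).round(0))
    k=(abs(Q[...,0]-46)<10)&(abs(Q[...,1]-83)<10);print("btn z",np.median(Q[k][:,2]))
    P0=cloud(n,np.load(f"pics/{n}0.npy"));Q0=P0-[470,-169,0];Q0=np.stack([c*Q0[...,0]+s*Q0[...,1],-s*Q0[...,0]+c*Q0[...,1],Q0[...,2]],-1)
    k=(abs(Q0[...,0]-46)<10)&(abs(Q0[...,1]-83)<10);print("btn z before",np.median(Q0[k][:,2]))
    k=(Q[...,0]>-58)&(Q[...,0]<-30)&(abs(Q[...,1])<18)&(Q[...,2]>60)&(Q[...,2]<110);print("hasp plate z",np.median(Q[k][:,2]))
E
```

```text
contact_force: [-0.3, 0.2, -0.1]
t 14.98 pos [411.  124.8 202.9] chest [ 20.6 298.9 202.9] jawyaw -2.87 down [-0.001  0.001 -1.   ] F [-0.3  0.2 -0.1] j [ 0.68  0.04 -0.43 -0.   -1.1  -0.4 ]
head y [ -14. -111.   70.] [  5. -97.  94.]
btn z 94.12282888114171
btn z before 94.49387208625707
hasp plate z 71.50439394832478
head y [  -9. -111.   82.] [ 14. -98.  99.]
btn z 95.13374005609364
btn z before 94.9468936279653
hasp plate z 71.42392346206483
```

View pics/scene16.png

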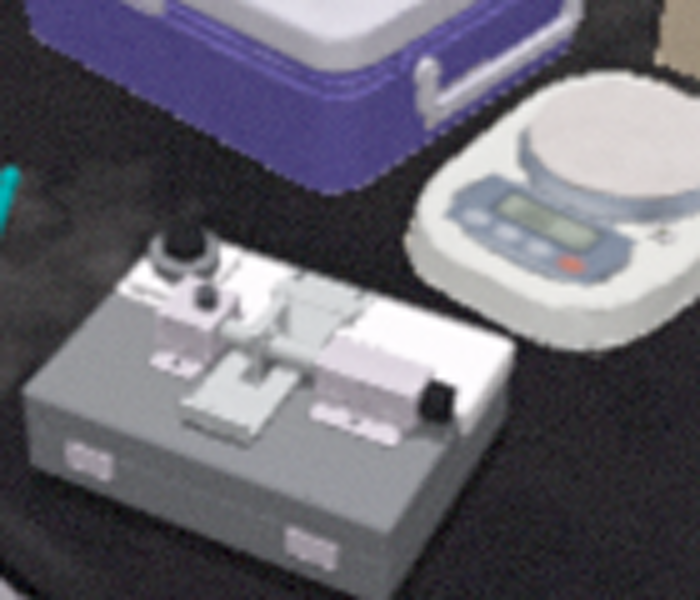

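View pics/top16.png

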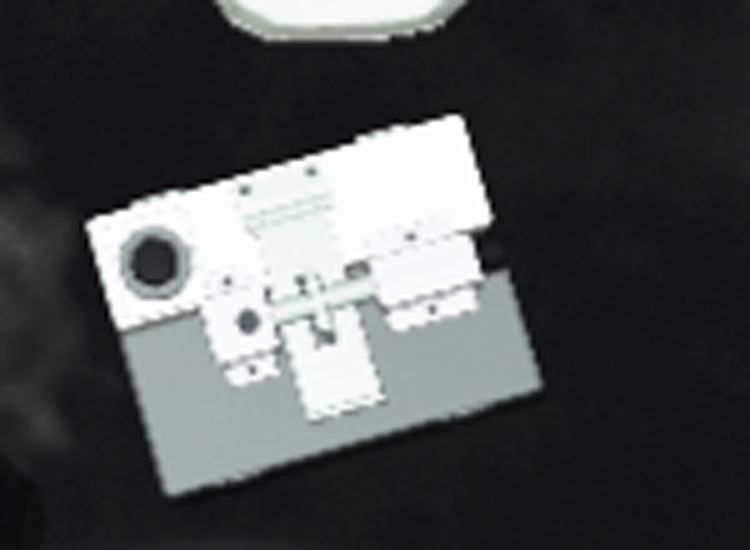

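```bash
python3 -c "
from bench import arm
print(arm.job_done())"
```

```text
the job is handed in; nothing more can be done
None
```

I locked the chest and handed the job in at about 15 s. I swung the hasp down onto its stop, pushed the pin past the catch until its head met the guide, then pressed the button and let it up. No verdict was reported.

**Last checks:**
- **Hasp:** the plate reads 71.5 mm (scene) and 71.4 mm (top) above the chest's underside. It should be 71.5 mm when fully down.
- **Pin:** the head's outer face is at y = -111 mm in both cameras, which is home. The shank passes through the staple. The catch peaked at about 12 N before it gave.
- **Button:** it reached its stop at about 5 N, and I pressed on to about 23 N. It is up again: 94.1 and 95.1 mm now, against 94.5 and 94.9 mm before.
- **Chest:** it shows no visible shift in the pictures. I did not measure its final pose.
- **Bystanders:** I kept well clear of the bottle, timer and beaker but did not check their final positions.
- **Robot:** it stands clear and touches nothing.

**Disagreements:**
- With the gripper shut, the fingertips were about 32 mm higher than the reported TCP. I saw this in the depth images and confirmed it where the finger met the hasp, then worked with that offset.
- The two cameras placed the chest about 4 to 5 mm apart, so I used a joint fit of both.

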